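Close the vial-well covers round the photoreactor

ROBOT

A 6-joint arm with a two-finger parallel gripper is mounted at the origin on the work surface. World frame = base frame: x ahead of the robot, y to its left, z up, the work surface at z = 0. Lengths are in m, angles in rad, forces in N, time in s.
With the tool pointing down it reaches from about 0.3 to 0.95 m from the base axis. Payload 3.1 kg.
Tool frame: the origin (TCP) lies at the very end of the fingers, on their centre line; the grasp point (between the pads) lies 19 mm behind it; z points along the fingers, x is the direction in which the jaws open and shut, and the axes are right-handed (so a half turn about z gives the same grasp; the last joint's range is limited). The gripper opens to 85 mm and grips with 20 to 120 N. Pads are 22 mm wide; open, the fingers measure 114 mm over their backs; the gripper's body (76 mm by 85 mm) begins 54 mm behind the grasp point. The pads swing forward as they close: fully open they stand 13 mm farther back than shut.
Start: joints at [1.199, 0.308, 1.634, -0, 1.2, -0.07], TCP at [0.186, 0.597, 0.198] pointing down, gripper open.
Joint ranges: [-3.06, 3.06], [-0.79, 1.96], [0.05, 2.63], [-1.19, 4.34], [0.05, 2.64], [-2.94, 2.94]. Speed limits (rad/s): [2.79, 2.79, 3.14, 3.14, 3.14, 3.14].

INTERFACE

Orientations are given as a unit quaternion [w, x, y, z].
In Python, from station import sense, read_camera, close_job gives the robot as it stands.
- The arm moves only by the tool arm_command, never from a script. Its argument "motion" is a list of rows, each an object of numbers: "dx", "dy", "dz": the shift along the tool's x, y, z in m; "rx", "ry", "rz": the turn, a rotation vector about the tool's x, y, z in rad. A call has 1 to 5 rows; each row is the pose to reach, as a shift and turn from the pose measured when the call began, along the tool's axes at that moment; what a row does not reach only later rows make up. A row lasts 1/8 s, in which the tool goes at most 62.5 mm and 10.7 degrees, less where a joint would pass 70% of its speed; a pose out of reach is approached as far as the arm can. A call with a gripper value outside its range is refused whole. "gripper" is the gripper command: -1 is shut, 1 is fully open, values between are in proportion, set as the call begins (left out, the last holds). The fingers move at their own pace and stop on an object; the grip force is fixed at half the most. Time passes only in rows, so rows that repeat a pose let the fingers close. It gives the time, the measured TCP pose, the force and the opening at its end, in the units of the state.
- sense(): the state, without advancing time (a new reading comes with each control period).
- read_camera(name): name is "scene" or "top" or "wrist"; returns a dict with "image" (384x512x3 uint8, red, green, blue), "range_z" (384x512 float32, m along the optical axis (not along the pixel's ray), 0 where there is no reading), "camera_matrix" (3x3 intrinsics, pixels), "xyz" and "orientation" of the camera in the world. Camera axes: x right, y down, z forward; pixel columns grow to the right and rows downward; lengths in m; the calibration is good to about 2 mm. A picture is of the moment at which its call begins.
- close_job(): hands the job in, once; it reports no verdict.
The state is a dict: "t": time; "joints": joint angles; "joint_velocities": joint speeds; "effort": joint torques, N m; "tcp_pos": TCP position; "tool_rot": TCP orientation; "force": force on the tool from outside, world axes, zero at the start; "wrist_torque": the same for the moment, N m; "opening": opening from 0.0 (shut) to 1.0 (fully open).
Only numpy, scipy, OpenCV 4.12 (cv2) and the standard library are available. Lean on these libraries where they do the work, as an engineer would, in place of code of your own. Each camera call takes 0.05 s, during which the arm holds its last target.

TASK

Close the five black flip-up covers on the photoreactor block, one after another round the arc, beginning with the one next to the black dial: run the closed fingertips lightly along the row, just above the block, so that each cover folds down over its well and is left lying practically flat. Do not lift, tip or shift the block, and leave the vials and other things around it where they stand.

Things in the scene. Friction and masses are not known exactly. Their poses are not given: they have to be found in the camera images.
- block: Photoreactor block, loose but heavy (2 to 3.1 kg): grey drum 260 mm across, flat top 30 mm above the bench, aluminium rim fins out to 150 mm radius. Origin: centre of its underside, z up. Centre: open aluminium can, 76 mm across, rim 75 mm above the bench. On a 100 mm radius circle: five wells at -80, -40, 0, 40, 80 degrees (counter-clockwise from its x axis) and a black dial 30 mm across, 50 mm high, at -150.
- well1 (a point): Well 1 (first, next to the dial): centre of the well mouth, on the drum's flat top 30 mm above the bench. Its cover (38 x 32 x 4 mm, black) closes centred over it; flat, the cover's top is 5.5 mm above this point.
- well2 (a point): Well 2 (counted from the dial): centre of the well mouth, on the drum's flat top 30 mm above the bench. Its cover (38 x 32 x 4 mm, black) closes centred over it; flat, the cover's top is 5.5 mm above this point.
- well3 (a point): Well 3 (counted from the dial): centre of the well mouth, on the drum's flat top 30 mm above the bench. Its cover (38 x 32 x 4 mm, black) closes centred over it; flat, the cover's top is 5.5 mm above this point.
- well4 (a point): Well 4 (counted from the dial): centre of the well mouth, on the drum's flat top 30 mm above the bench. Its cover (38 x 32 x 4 mm, black) closes centred over it; flat, the cover's top is 5.5 mm above this point.
- well5 (a point): Well 5 (last): centre of the well mouth, on the drum's flat top 30 mm above the bench. Its cover (38 x 32 x 4 mm, black) closes centred over it; flat, the cover's top is 5.5 mm above this point.
- cover1 (a joint): Angle of well 1's cover: 0 upright, 1.57 flat over the well (stop). Starts at 0 to 0.45. 38 mm long, 32 mm wide; its hinge runs radially, 19 mm before the well's centre on the dial's side, 1.5 mm above the drum's top. It folds away from the dial (counter-clockwise round the drum from above); its stiff hinge (0.012 N m) keeps any angle. Upright it reaches 70 mm above the bench.
- cover2 (a joint): Angle of well 2's cover: 0 upright, 1.57 flat over the well (stop). Starts at 0 to 0.45. 38 mm long, 32 mm wide; its hinge runs radially, 19 mm before the well's centre on the dial's side, 1.5 mm above the drum's top. It folds away from the dial (counter-clockwise round the drum from above); its stiff hinge (0.012 N m) keeps any angle. Upright it reaches 70 mm above the bench.
- cover3 (a joint): Angle of well 3's cover: 0 upright, 1.57 flat over the well (stop). Starts at 0 to 0.45. 38 mm long, 32 mm wide; its hinge runs radially, 19 mm before the well's centre on the dial's side, 1.5 mm above the drum's top. It folds away from the dial (counter-clockwise round the drum from above); its stiff hinge (0.012 N m) keeps any angle. Upright it reaches 70 mm above the bench.
- cover4 (a joint): Angle of well 4's cover: 0 upright, 1.57 flat over the well (stop). Starts at 0 to 0.45. 38 mm long, 32 mm wide; its hinge runs radially, 19 mm before the well's centre on the dial's side, 1.5 mm above the drum's top. It folds away from the dial (counter-clockwise round the drum from above); its stiff hinge (0.012 N m) keeps any angle. Upright it reaches 70 mm above the bench.
- cover5 (a joint): Angle of well 5's cover: 0 upright, 1.57 flat over the well (stop). Starts at 0 to 0.45. 38 mm long, 32 mm wide; its hinge runs radially, 19 mm before the well's centre on the dial's side, 1.5 mm above the drum's top. It folds away from the dial (counter-clockwise round the drum from above); its stiff hinge (0.012 N m) keeps any angle. Upright it reaches 70 mm above the bench.
- vial_a: Bystander, to be left alone: small amber vial standing on the block, the one nearer the last well, 26 mm across, 52 mm tall. Origin: centre of its underside.
- vial_b: Bystander, to be left alone: small amber vial standing on the block, the one nearer the dial, 26 mm across, 52 mm tall. Origin: centre of its underside.
- case: Bystander, to be left alone: black oval case, 41 x 86 mm, 51 mm tall. Origin: centre of its underside.
- disc: Bystander, to be left alone: aluminium disc with a small knob, 90 mm across, 4 mm thick, knob 24 mm high. Origin: centre of its underside.
- jar: Bystander, to be left alone: black round jar, 48 mm across, 60 mm tall. Origin: centre of its underside.
- pot: Bystander, to be left alone: amber pot with a white cap, 44 mm across, 55 mm tall. Origin: centre of its underside.

How it is judged:
On the way, in this order (a step that is already met when the one before it is completed fails the run):
1. the cover of well 1 is folded down (value of joint cover1 above 1.36 rad), for 0.05 s.
2. the cover of well 2 is folded down (value of joint cover2 above 1.36 rad), for 0.05 s.
3. the cover of well 3 is folded down (value of joint cover3 above 1.36 rad), for 0.05 s.
4. the cover of well 4 is folded down (value of joint cover4 above 1.36 rad), for 0.05 s.
5. the cover of well 5 is folded down (value of joint cover5 above 1.36 rad), for 0.05 s.
At the end, for the whole second after the job is handed in: All five covers are within 0.21 rad (12 degrees) of flat, closed in order from the dial; the block is level, at rest and within 30 mm of where it began; bystanders are within 30 mm of where they began and upright (value of joint each of cover1, cover2, cover3, cover4, cover5 above 1.36 rad and distance of block from where it was at the start of the episode below 0.03 m and angle between block's own z axis and vertical below 0.05 rad and linear speed of block below 0.02 m/s and not (distance of any of vial_a, vial_b, case, disc, jar, pot from where it was at the start of the episode above 0.03 m or angle between any of vial_a, vial_b, case, disc, jar, pot's own z axis and vertical above 0.5 rad)); the robot touches nothing.
It fails at once if the block is lifted, tipped or shifted (raised 10 mm, tipped 0.12 rad or moved 30 mm) (height (world z) of block above 0.01 m or angle between block's own z axis and vertical above 0.12 rad or distance of block from where it was at the start of the episode above 0.03 m).
It fails at once if a bystander is lifted, knocked over or moved more than 30 mm (lifted: raised 15 mm) (distance of any of vial_a, vial_b, case, disc, jar, pot from where it was at the start of the episode above 0.03 m or angle between any of vial_a, vial_b, case, disc, jar, pot's own z axis and vertical above 0.5 rad or height (world z) of any of vial_a, vial_b above 0.045 m or height (world z) of any of case, disc, jar, pot above 0.015 m).
It fails at once if the fingers press on the block or its covers with more than 30 N (contact force between the fingers and block above 30 N).
It also fails if it takes over 48 s, if anything falls off the work surface, if the arm or the gripper's body presses on something with over 40 N, if the wrist force passes 120 N, or if a joint passes its speed limit or range.

## Working session

There is one attempt and no reset: what is moved stays moved. The work goes in short steps, Python scripts to look and compute and a tool call to move; the robot and the scene stay as the last step left them, time stands still between calls to the robot, and variables do not carry over. Pictures are saved under pics/ and viewed, and the job is handed in when it is done.

Besides the shell and the picture viewer there is one more tool, called by a JSON object that holds its "name" and its "arguments", one argument or row to a line. arm_command: Moves the arm, as the interface text tells. Its arguments: {"type":"object","properties":{"motion":{"type":"array"},"gripper":{"type":"number"}},"required":["motion"]}

```bash
mkdir -p pics; ls; python3 - <<'E'
from station import sense, read_camera
import cv2,numpy as np,pickle
s=sense();print({k:np.round(v,3) for k,v in s.items()})
for n in ["top","scene"]:
    c=read_camera(n);pickle.dump(c,open(n+".pkl","wb"))
    cv2.imwrite(f"pics/{n}0.png",cv2.resize(c["image"][:,:,::-1],None,fx=1.5,fy=1.5))
    print(n,c["camera_matrix"],c["xyz"],c["orientation"])
E
```

```text
pics
{'t': np.float64(0.0), 'joints': array([ 1.199,  0.309,  1.635, -0.   ,  1.2  , -0.07 ]), 'joint_velocities': array([ 0.001,  0.001, -0.001,  0.   , -0.001, -0.002]), 'effort': array([-0.0000e+00, -4.1525e+01, -2.7667e+01, -0.0000e+00,  1.0000e-02,
       -0.0000e+00]), 'tcp_pos': array([0.185, 0.596, 0.197]), 'tool_rot': array([ 0.001,  0.805,  0.593, -0.001]), 'force': array([-0.071,  0.641, -0.443]), 'wrist_torque': array([ 0.012, -0.062, -0.023]), 'opening': np.float64(1.0)}
top [[362.35359      0.         258.37417214]
 [  0.         362.35359    185.01998327]
 [  0.           0.           1.        ]] [0.50593208 0.04419789 0.89464574] [ 0.02428218 -0.69754565  0.71604723 -0.01080765]
scene [[496.58904259   0.         249.37597026]
 [  0.         496.58904259 198.34638915]
 [  0.           0.           1.        ]] [ 1.33115491 -0.4676272   0.69239219] [-0.41125456  0.77500013  0.42641375 -0.22003591]
```

View pics/top0.png

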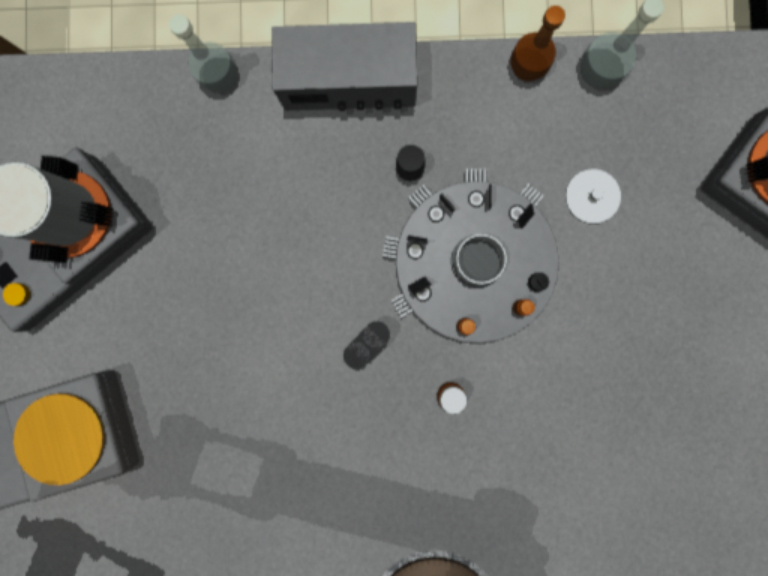

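View pics/scene0.png

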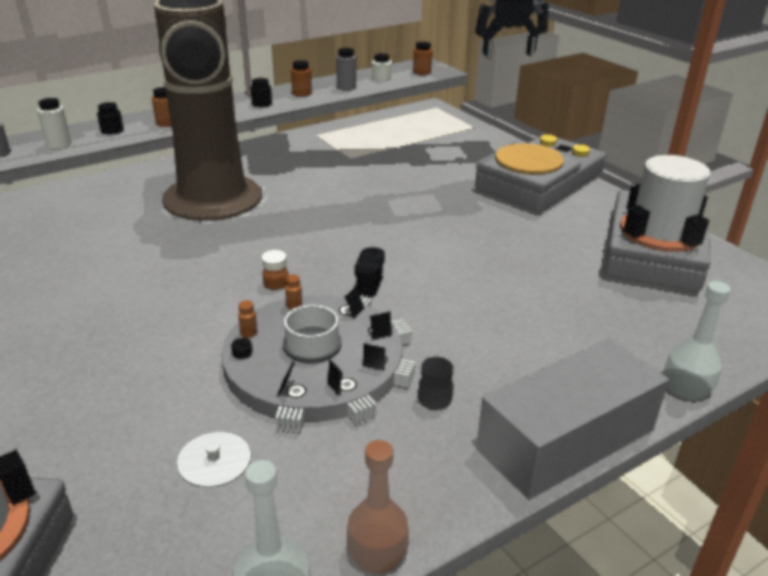

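The top view shows the drum centred near (478,262) in the 1.5x picture. The dial is at (538,282), and the wells run counter-clockwise from (517,213) to (424,293). I'll enlarge that area.

```bash
python3 - <<'E'
import cv2,pickle
c=pickle.load(open("top.pkl","rb"))
im=c["image"][105:240,250:385,::-1]
im=cv2.resize(im,None,fx=4.4,fy=4.4,interpolation=cv2.INTER_CUBIC)
cv2.imwrite("pics/crop0.png",im)
E
```

```text
(no output)
```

View pics/crop0.png

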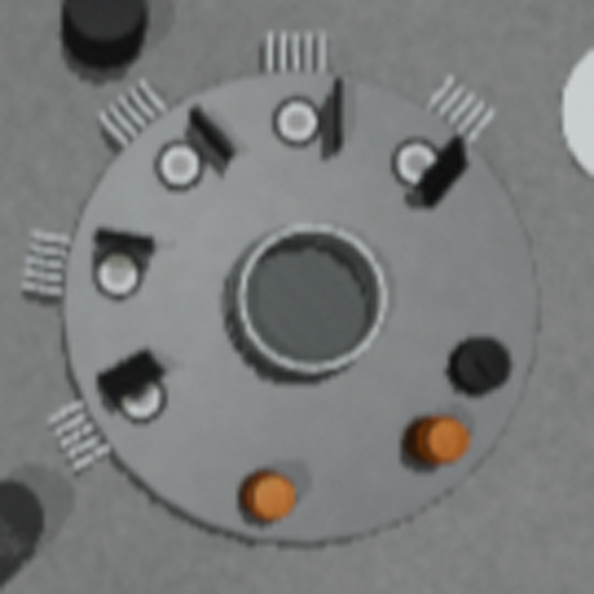

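```bash
cat >h.py <<'E'
import numpy as np,pickle
from scipy.spatial.transform import Rotation as R
def rot(q): return R.from_quat([q[1],q[2],q[3],q[0]])
def ray(c,u,v,z):
    K=c["camera_matrix"];d=rot(c["orientation"]).apply([(u-K[0,2])/K[0,0],(v-K[1,2])/K[1,1],1])
    p=np.array(c["xyz"]);return p+d*(z-p[2])/d[2]
def proj(c,P):
    K=c["camera_matrix"];p=rot(c["orientation"]).inv().apply(np.atleast_2d(P)-c["xyz"]);p=(p/p[:,2:])@K.T;return p[:,:2]
E
python3 - <<'E'
from h import *
import cv2
from scipy.optimize import least_squares
c=pickle.load(open("top.pkl","rb"))
px=[(415,163),(297,121),(180,164),(118,272),(140,396)]
W=np.array([ray(c,250+u/4.4-.5+.11,105+v/4.4-.39,.03)[:2] for u,v in px])
D=ray(c,250+480/4.4-.4,105+366/4.4-.4,.05)[:2]
P=np.vstack([W,D]);A=np.radians([-80,-40,0,40,80,-150])
f=lambda x:(np.c_[x[0]+.1*np.cos(A+x[2]),x[1]+.1*np.sin(A+x[2])]-P).ravel()
r=min((least_squares(f,[.6,0,t]) for t in (0,1.5,3,-1.5)),key=lambda r:r.cost)
print(r.x,np.degrees(r.x[2]),(r.fun.reshape(-1,2)*1000).round(1))
for u,v,z in [(442,440,.082),(270,496,.082)]: print(ray(c,250+u/4.4,105+v/4.4,z))
K=c["camera_matrix"]
# depth heights on drum top / bench
for u,v in [(300,200),(400,260),(200,330),(20,200)]:
    U=int(250+u/4.4);V=int(105+v/4.4);d=np.median(c["range_z"][V-1:V+2,U-1:U+2])
    print(np.round(rot(c["orientation"]).apply([(U-K[0,2])/K[0,0]*d,(V-K[1,2])/K[1,1]*d,d])+c["xyz"],4))
E
```

```text
[ 0.57240176 -0.08134997  0.67046739] 38.414951564785916 [[-0.3 -0.5]
 [-0.  -0.1]
 [ 0.1  0.4]
 [ 0.   0.8]
 [ 0.1  0.8]
 [ 0.1 -1.5]]
[ 0.4964622  -0.14486332  0.082     ]
[ 0.47036608 -0.05707448  0.082     ]
[ 0.6294 -0.0849  0.0288]
[ 0.5942 -0.136   0.0292]
[ 0.5587 -0.0276  0.0301]
[ 6.38e-01  6.93e-02 -4.00e-04]
```

```bash
cat >>h.py <<'E'
from station import sense
C=np.array([.5724,-.0813]);Y0=38.41
def state():
    s=sense();Rm=rot(s["tool_rot"]);x=Rm.apply([1,0,0]);yaw=np.degrees(np.arctan2(x[1],x[0]))
    p=np.array(s["tcp_pos"]);d=p[:2]-C
    print("t%.2f"%s["t"],"p",p.round(4),"yaw%.1f"%yaw,"R%.1fmm blockang%.1f"%(1e3*np.hypot(*d),np.degrees(np.arctan2(d[1],d[0]))-Y0),"F",np.round(s["force"],2),"op",round(float(s["opening"]),2),"q",np.round(s["joints"],2))
    return p,Rm,yaw
def rows(wp):
    """wp: list (x,y,z,yawdeg)"""
    p,Rm,yaw=state()
    for w in wp:
        d=Rm.inv().apply(np.array(w[:3])-p)
        a=np.radians(w[3]);Rt=R.from_matrix(np.array([[np.cos(a),np.sin(a),0],[np.sin(a),-np.cos(a),0],[0,0,-1]]).T)
        r=(Rm.inv()*Rt).as_rotvec()
        print('{"dx":%.4f,"dy":%.4f,"dz":%.4f,"rx":%.3f,"ry":%.3f,"rz":%.3f},'%(*d,*r))
def pol(b,z,r=.1,extra=0):
    a=np.radians(b+Y0);return (C[0]+r*np.cos(a),C[1]+r*np.sin(a),z,b+Y0+extra)
E
cat > line.py <<'E'
from h import *
import sys
# target, max rows
def line(t,n=5,N=None):
    p,Rm,yaw=state();t=np.array(t,float);dy=t[3]-yaw
    N=N or int(np.ceil(max(np.linalg.norm(t[:3]-p)/.058,abs(dy)/10,1)));print("N",N)
    rows([tuple(p+(t[:3]-p)*min(k/N,1))+(yaw+dy*min(k/N,1),) for k in range(1,n+1)])
E
python3 -c "
from line import *
line(pol(-116,.197))"
```

```text
t0.10 p [0.1855 0.596  0.1968] yaw72.7 R780.0mm blockang81.3 F [ 0.2  -0.04  0.68] op 1.0 q [ 1.2   0.31  1.64 -0.    1.2  -0.07]
N 16
t0.10 p [0.1855 0.596  0.1968] yaw72.7 R780.0mm blockang81.3 F [ 0.2  -0.04  0.68] op 1.0 q [ 1.2   0.31  1.64 -0.    1.2  -0.07]
{"dx":-0.0387,"dy":0.0388,"dz":0.0001,"rx":0.000,"ry":0.002,"rz":0.164},
{"dx":-0.0773,"dy":0.0775,"dz":0.0001,"rx":0.000,"ry":0.002,"rz":0.328},
{"dx":-0.1160,"dy":0.1163,"dz":0.0002,"rx":0.000,"ry":0.002,"rz":0.492},
{"dx":-0.1546,"dy":0.1551,"dz":0.0003,"rx":0.001,"ry":0.002,"rz":0.656},
{"dx":-0.1933,"dy":0.1938,"dz":0.0003,"rx":0.001,"ry":0.002,"rz":0.820},
```

{"name": "arm_command", "arguments": {
  "motion": [
    {"dx": -0.039, "dy": 0.039, "dz": 0, "rz": 0.164},
    {"dx": -0.077, "dy": 0.077, "dz": 0, "rz": 0.328},
    {"dx": -0.116, "dy": 0.116, "dz": 0, "rz": 0.492},
    {"dx": -0.155, "dy": 0.155, "dz": 0, "rz": 0.656},
    {"dx": -0.193, "dy": 0.194, "dz": 0, "rz": 0.82}
  ],
  "gripper": -1
}}

```text
$.motion[0]: bad value
```

```bash
python3 -c "
from line import *
line(pol(-116,.197))"
```

```text
t0.10 p [0.1855 0.596  0.1968] yaw72.7 R780.0mm blockang81.3 F [ 0.2  -0.04  0.68] op 1.0 q [ 1.2   0.31  1.64 -0.    1.2  -0.07]
N 16
t0.10 p [0.1855 0.596  0.1968] yaw72.7 R780.0mm blockang81.3 F [ 0.2  -0.04  0.68] op 1.0 q [ 1.2   0.31  1.64 -0.    1.2  -0.07]
{"dx":-0.0387,"dy":0.0388,"dz":0.0001,"rx":0.000,"ry":0.002,"rz":0.164},
{"dx":-0.0773,"dy":0.0775,"dz":0.0001,"rx":0.000,"ry":0.002,"rz":0.328},
{"dx":-0.1160,"dy":0.1163,"dz":0.0002,"rx":0.000,"ry":0.002,"rz":0.492},
{"dx":-0.1546,"dy":0.1551,"dz":0.0003,"rx":0.001,"ry":0.002,"rz":0.656},
{"dx":-0.1933,"dy":0.1938,"dz":0.0003,"rx":0.001,"ry":0.002,"rz":0.820},
```

{"name": "arm_command", "arguments": {
  "motion": [
    {"dx": -0.039, "dy": 0.039, "dz": 0.0, "rx": 0.0, "ry": 0.0, "rz": 0.164},
    {"dx": -0.077, "dy": 0.077, "dz": 0.0, "rx": 0.0, "ry": 0.0, "rz": 0.328},
    {"dx": -0.116, "dy": 0.116, "dz": 0.0, "rx": 0.0, "ry": 0.0, "rz": 0.492},
    {"dx": -0.155, "dy": 0.155, "dz": 0.0, "rx": 0.0, "ry": 0.0, "rz": 0.656},
    {"dx": -0.193, "dy": 0.194, "dz": 0.0, "rx": 0.0, "ry": 0.0, "rz": 0.82}
  ],
  "gripper": -1
}}

```text
t: 0.72
tcp_pos: [0.3137, 0.3522, 0.1969]
tool_rot: [0.001, 0.975, 0.22, -0.001]
force: [0.5, 1.1, -0.3]
opening: -0.001
```

```bash
python3 -c "
from line import *
line(pol(-116,.197))"
```

```text
t0.72 p [0.3137 0.3522 0.1969] yaw25.4 R504.8mm blockang82.4 F [ 0.45  1.06 -0.29] op -0.0 q [ 0.75  0.01  1.98 -0.    1.15  0.31]
N 11
t0.72 p [0.3137 0.3522 0.1969] yaw25.4 R504.8mm blockang82.4 F [ 0.45  1.06 -0.29] op -0.0 q [ 0.75  0.01  1.98 -0.    1.15  0.31]
{"dx":0.0023,"dy":0.0545,"dz":0.0001,"rx":0.002,"ry":0.002,"rz":0.163},
{"dx":0.0045,"dy":0.1091,"dz":0.0002,"rx":0.002,"ry":0.002,"rz":0.327},
{"dx":0.0068,"dy":0.1636,"dz":0.0002,"rx":0.002,"ry":0.001,"rz":0.490},
{"dx":0.0090,"dy":0.2182,"dz":0.0003,"rx":0.002,"ry":0.001,"rz":0.654},
{"dx":0.0113,"dy":0.2727,"dz":0.0004,"rx":0.002,"ry":0.001,"rz":0.817},
```

{"name": "arm_command", "arguments": {
  "motion": [
    {"dx": 0.002, "dy": 0.054, "dz": 0.0, "rx": 0.0, "ry": 0.0, "rz": 0.164},
    {"dx": 0.0045, "dy": 0.109, "dz": 0.0, "rx": 0.0, "ry": 0.0, "rz": 0.327},
    {"dx": 0.007, "dy": 0.164, "dz": 0.0, "rx": 0.0, "ry": 0.0, "rz": 0.49},
    {"dx": 0.009, "dy": 0.218, "dz": 0.0, "rx": 0.0, "ry": 0.0, "rz": 0.654},
    {"dx": 0.011, "dy": 0.273, "dz": 0.0, "rx": 0.0, "ry": 0.0, "rz": 0.817}
  ],
  "gripper": -1
}}

```text
t: 1.35
tcp_pos: [0.4412, 0.1087, 0.1972]
tool_rot: [0.001, 0.982, -0.188, -0.0]
force: [0.6, 0.0, -0.8]
opening: 0.001
```

```bash
python3 -c "
from line import *
line(pol(-116,.197))"
```

```text
t1.35 p [0.4412 0.1087 0.1972] yaw-21.7 R230.9mm blockang86.2 F [ 0.61  0.   -0.81] op 0.0 q [ 0.15 -0.03  2.02 -0.    1.15  0.53]
N 6
t1.35 p [0.4412 0.1087 0.1972] yaw-21.7 R230.9mm blockang86.2 F [ 0.61  0.   -0.81] op 0.0 q [ 0.15 -0.03  2.02 -0.    1.15  0.53]
{"dx":0.0414,"dy":0.0352,"dz":0.0001,"rx":0.002,"ry":-0.000,"rz":0.163},
{"dx":0.0827,"dy":0.0703,"dz":0.0002,"rx":0.002,"ry":-0.000,"rz":0.325},
{"dx":0.1241,"dy":0.1055,"dz":0.0003,"rx":0.002,"ry":-0.001,"rz":0.488},
{"dx":0.1655,"dy":0.1406,"dz":0.0004,"rx":0.002,"ry":-0.001,"rz":0.651},
{"dx":0.2068,"dy":0.1758,"dz":0.0005,"rx":0.002,"ry":-0.001,"rz":0.813},
```

{"name": "arm_command", "arguments": {
  "motion": [
    {"dx": 0.041, "dy": 0.035, "dz": 0.0, "rx": 0.0, "ry": 0.0, "rz": 0.163},
    {"dx": 0.083, "dy": 0.07, "dz": 0.0, "rx": 0.0, "ry": 0.0, "rz": 0.325},
    {"dx": 0.124, "dy": 0.105, "dz": 0.0, "rx": 0.0, "ry": 0.0, "rz": 0.488},
    {"dx": 0.165, "dy": 0.141, "dz": 0.0, "rx": 0.0, "ry": 0.0, "rz": 0.651},
    {"dx": 0.207, "dy": 0.176, "dz": 0.0, "rx": 0.0, "ry": 0.0, "rz": 0.813}
  ],
  "gripper": -1
}}

```text
t: 1.98
tcp_pos: [0.5687, -0.1329, 0.197]
tool_rot: [0.001, 0.826, -0.563, -0.0]
force: [0.1, -0.3, -0.1]
opening: 0.0
```

```bash
python3 -c "
from line import *
line(pol(-116,.12),5,3)
from station import read_camera
import cv2
c=read_camera('scene');cv2.imwrite('pics/scene1.png',cv2.resize(c['image'][150:350,100:350,::-1],None,fx=3,fy=3))
c=read_camera('wrist');cv2.imwrite('pics/wrist1.png',c['image'][:,:,::-1])"
```

```text
t1.98 p [ 0.5687 -0.1329  0.197 ] yaw-68.6 R51.7mm blockang-132.5 F [ 0.07 -0.3  -0.07] op 0.0 q [-0.3   0.23  1.73 -0.    1.18  0.9 ]
N 3
t1.98 p [ 0.5687 -0.1329  0.197 ] yaw-68.6 R51.7mm blockang-132.5 F [ 0.07 -0.3  -0.07] op 0.0 q [-0.3   0.23  1.73 -0.    1.18  0.9 ]
{"dx":0.0173,"dy":-0.0023,"dz":0.0257,"rx":0.002,"ry":-0.001,"rz":0.052},
{"dx":0.0347,"dy":-0.0045,"dz":0.0514,"rx":0.002,"ry":-0.001,"rz":0.105},
{"dx":0.0520,"dy":-0.0068,"dz":0.0770,"rx":0.002,"ry":-0.001,"rz":0.157},
{"dx":0.0520,"dy":-0.0068,"dz":0.0770,"rx":0.002,"ry":-0.001,"rz":0.157},
{"dx":0.0520,"dy":-0.0068,"dz":0.0770,"rx":0.002,"ry":-0.001,"rz":0.157},
```

View pics/scene1.png

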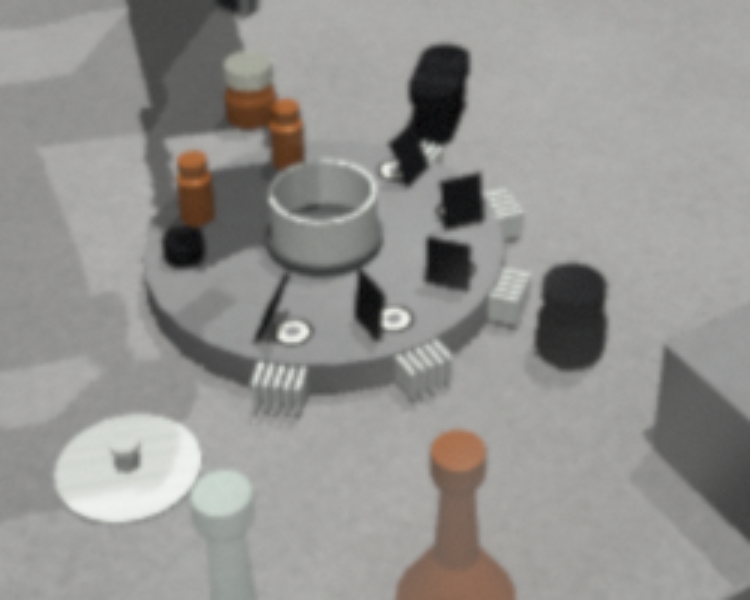

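View pics/wrist1.png

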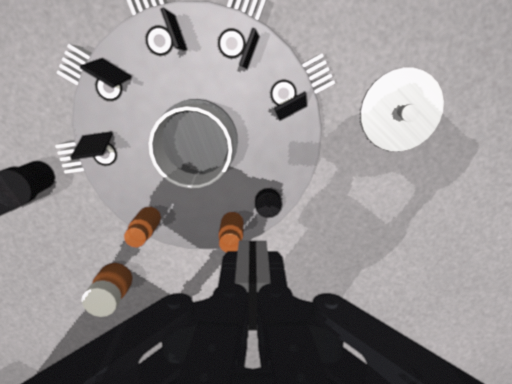

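The scene crop shows all five covers still up and nothing disturbed. The wrist view shows the shut fingertip at (250,240). I'll go above the start point between the dial and cover 1.

{"name": "arm_command", "arguments": {
  "motion": [
    {"dx": 0.017, "dy": -0.002, "dz": 0.01, "rx": 0.0, "ry": 0.0, "rz": 0.052},
    {"dx": 0.035, "dy": -0.0045, "dz": 0.03, "rx": 0.0, "ry": 0.0, "rz": 0.105},
    {"dx": 0.052, "dy": -0.007, "dz": 0.06, "rx": 0.0, "ry": 0.0, "rz": 0.157},
    {"dx": 0.052, "dy": -0.007, "dz": 0.095, "rx": 0.0, "ry": 0.0, "rz": 0.157},
    {"dx": 0.052, "dy": -0.007, "dz": 0.117, "rx": 0.002, "ry": 0.0, "rz": 0.157}
  ],
  "gripper": -1
}}

```text
t: 2.7
tcp_pos: [0.5942, -0.1816, 0.0772]
tool_rot: [0.001, 0.779, -0.627, 0.0]
force: [0.3, 0.4, 0.3]
opening: -0.0
```

```bash
python3 -c "
from line import *
line(pol(-116,.038),5,4)
from station import read_camera
import cv2
c=read_camera('scene');cv2.imwrite('pics/scene2.png',cv2.resize(c['image'][120:320,100:350,::-1],None,fx=3,fy=3))
c=read_camera('wrist');cv2.imwrite('pics/wrist2.png',c['image'][:,:,::-1])"
```

```text
t2.70 p [ 0.5942 -0.1816  0.0772] yaw-77.6 R102.7mm blockang-116.2 F [0.28 0.42 0.27] op -0.0 q [-0.37  0.44  1.73 -0.    0.98  0.99]
N 4
t2.70 p [ 0.5942 -0.1816  0.0772] yaw-77.6 R102.7mm blockang-116.2 F [0.28 0.42 0.27] op -0.0 q [-0.37  0.44  1.73 -0.    0.98  0.99]
{"dx":-0.0007,"dy":-0.0001,"dz":0.0098,"rx":0.002,"ry":-0.002,"rz":-0.000},
{"dx":-0.0014,"dy":-0.0002,"dz":0.0196,"rx":0.002,"ry":-0.002,"rz":-0.000},
{"dx":-0.0021,"dy":-0.0003,"dz":0.0294,"rx":0.002,"ry":-0.002,"rz":-0.000},
{"dx":-0.0028,"dy":-0.0004,"dz":0.0392,"rx":0.002,"ry":-0.002,"rz":-0.000},
{"dx":-0.0028,"dy":-0.0004,"dz":0.0392,"rx":0.002,"ry":-0.002,"rz":-0.000},
```

View pics/scene2.png

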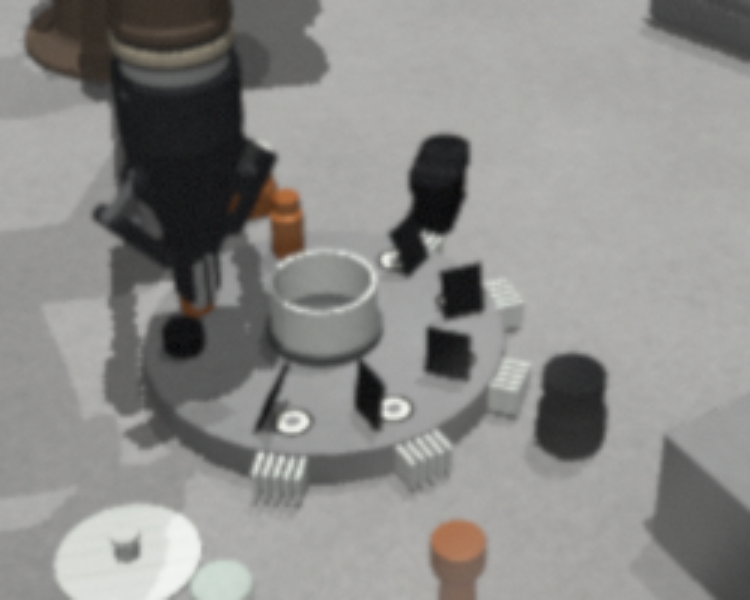

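View pics/wrist2.png

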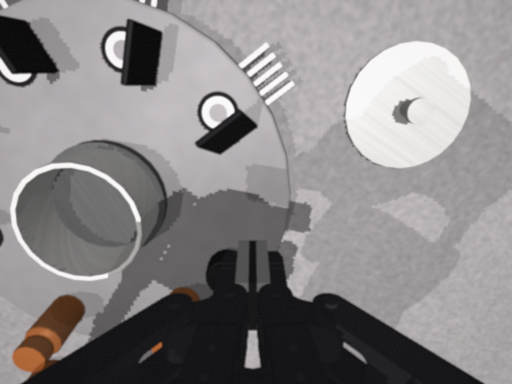

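```bash
python3 -c "
from h import *
c=pickle.load(open('scene.pkl','rb'))
p=proj(c,[[.5942,-.1816,.0772],[.5942,-.1816,.03]]+[list(pol(b,z)[:3]) for b,z in [(-150,.05),(-80,.03),(0,.03),(80,.03)]]);print(((p-[100,120])*3+1).round())"
```

```text
[[203. 340.]
 [209. 394.]
 [181. 323.]
 [290. 421.]
 [455. 359.]
 [394. 260.]]
```

```bash
python3 -c "
from h import *
from station import read_camera
import cv2
c=read_camera('scene');cv2.imwrite('pics/scene3.png',cv2.resize(c['image'][190:250,130:205,::-1],None,fx=10,fy=10,interpolation=cv2.INTER_CUBIC))
K=c['camera_matrix'];d=c['range_z']
for v in range(205,242,3):
  print(v,[ '%.0f,%.0f,%.0f'%tuple(1000*(rot(c['orientation']).apply([(u-K[0,2])/K[0,0]*d[v,u],(v-K[1,2])/K[1,1]*d[v,u],d[v,u]])+c['xyz'])) for u in (161,164,167,170)])
state()
"
```

```text
205 ['606,-193,156', '609,-188,156', '606,-181,152', '606,-175,149']
208 ['603,-193,148', '609,-189,149', '605,-181,144', '601,-174,139']
211 ['601,-193,139', '600,-186,136', '604,-182,137', '604,-176,135']
214 ['603,-194,134', '603,-188,132', '607,-183,132', '603,-176,127']
217 ['601,-194,125', '602,-188,124', '604,-183,123', '605,-177,121']
220 ['505,-159,44', '600,-188,115', '605,-184,117', '604,-177,114']
223 ['500,-157,31', '510,-154,36', '515,-149,37', '508,-140,30']
226 ['528,-168,46', '532,-163,46', '509,-148,25', '514,-143,26']
229 ['539,-174,47', '544,-169,48', '545,-163,47', '528,-149,30']
232 ['546,-177,45', '551,-172,46', '552,-166,44', '538,-154,30']
235 ['549,-179,40', '552,-173,40', '548,-165,34', '548,-158,31']
238 ['549,-179,32', '552,-174,32', '552,-167,29', '554,-161,28']
241 ['552,-181,27', '558,-177,30', '561,-172,29', '565,-166,29']
t2.85 p [ 0.594  -0.1814  0.078 ] yaw-77.6 R102.4mm blockang-116.2 F [-0.65 -0.07  0.8 ] op 0.0 q [-0.36  0.43  1.73 -0.    0.98  0.99]
```

View pics/scene3.png

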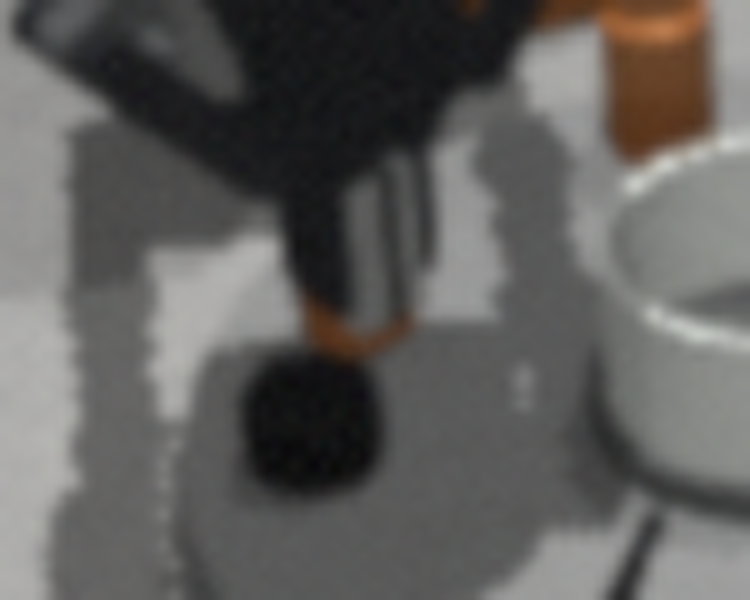

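```bash
python3 -c "
from h import *
from station import read_camera
c=read_camera('wrist')
K=c['camera_matrix'];d=c['range_z'];print(c['xyz'],c['orientation'])
for v in range(225,330,8):
  print(v,[ '%.0f,%.0f,%.0f'%tuple(1000*(rot(c['orientation']).apply([(u-K[0,2])/K[0,0]*d[v,u],(v-K[1,2])/K[1,1]*d[v,u],d[v,u]])+c['xyz'])) for u in (235,244,252,260,270)])
p,Rm,_=state()
print(proj(c,[p,p-Rm.apply([0,0,.019]),p-Rm.apply([0,0,.035])]))
"
```

```text
[ 0.67704011 -0.16312527  0.25368357] [ 0.13009708  0.76872417 -0.61764075 -0.10323662]
225 ['571,-174,30', '572,-180,30', '574,-186,30', '575,-192,30', '577,-199,30']
233 ['565,-175,30', '566,-182,29', '567,-188,30', '568,-194,28', '570,-201,30']
241 ['558,-177,29', '604,-176,115', '606,-179,117', '606,-183,116', '564,-202,30']
249 ['551,-178,30', '605,-176,124', '605,-179,123', '606,-183,124', '557,-204,30']
257 ['600,-173,123', '605,-176,131', '605,-179,130', '606,-183,129', '604,-188,124']
265 ['600,-173,130', '605,-176,136', '606,-179,137', '607,-182,137', '604,-187,131']
273 ['600,-173,136', '605,-176,143', '605,-179,142', '606,-182,142', '603,-187,136']
281 ['604,-173,147', '605,-176,148', '605,-179,148', '606,-182,148', '607,-186,148']
289 ['607,-173,156', '605,-176,153', '602,-180,148', '607,-182,154', '609,-185,156']
297 ['606,-173,159', '606,-176,159', '599,-180,148', '607,-181,159', '608,-185,158']
305 ['605,-173,162', '606,-176,162', '596,-181,149', '607,-181,163', '608,-185,162']
313 ['605,-174,166', '605,-177,165', '592,-182,148', '603,-182,162', '608,-184,167']
321 ['606,-174,171', '602,-177,165', '589,-183,149', '597,-184,158', '607,-184,170']
329 ['610,-173,179', '593,-179,159', '586,-183,150', '594,-185,159', '613,-183,179']
t2.90 p [ 0.5955 -0.182   0.0797] yaw-77.6 R103.3mm blockang-115.5 F [ 0.76 -1.1   0.35] op 0.0 q [-0.36  0.43  1.72 -0.    0.98  0.99]
[[253.03650498 227.27255249]
 [253.06183267 243.01658569]
 [253.08760444 259.03666591]]
```

Both cameras put the fingertip at z ≈ 0.113, but the reported TCP is at 0.079. I'll descend carefully and recheck.

{"name": "arm_command", "arguments": {
  "motion": [
    {"dx": -0.001, "dy": 0.0, "dz": 0.008, "rx": 0.0, "ry": 0.0, "rz": 0.0},
    {"dx": -0.002, "dy": 0.0, "dz": 0.018, "rx": 0.0, "ry": 0.0, "rz": 0.0},
    {"dx": -0.002, "dy": 0.0, "dz": 0.028, "rx": 0.0, "ry": 0.0, "rz": 0.0},
    {"dx": -0.002, "dy": 0.0, "dz": 0.034, "rx": 0.0, "ry": 0.0, "rz": 0.0},
    {"dx": -0.002, "dy": 0.0, "dz": 0.034, "rx": 0.0, "ry": 0.0, "rz": 0.0}
  ],
  "gripper": -1
}}

```text
t: 3.52
tcp_pos: [0.5945, -0.18, 0.0448]
tool_rot: [0.001, 0.779, -0.626, 0.001]
force: [0.6, -0.4, -0.6]
opening: 0.004
```

```bash
python3 -c "
from h import *
from station import read_camera
import cv2
state()
c=read_camera('scene');cv2.imwrite('pics/scene4.png',cv2.resize(c['image'][170:260,130:242,::-1],None,fx=6.5,fy=6.5,interpolation=cv2.INTER_CUBIC))
K=c['camera_matrix'];d=c['range_z']
for v in range(212,248,2):
  print(v,[ '%.0f,%.0f,%.0f'%tuple(1000*(rot(c['orientation']).apply([(u-K[0,2])/K[0,0]*d[v,u],(v-K[1,2])/K[1,1]*d[v,u],d[v,u]])+c['xyz'])) for u in (161,164,167,170)])
state()
"
```

```text
t3.52 p [ 0.5945 -0.18    0.0448] yaw-77.6 R101.1mm blockang-115.8 F [ 0.56 -0.44 -0.62] op 0.0 q [-0.36  0.48  1.74 -0.    0.92  0.99]
212 ['606,-194,141', '614,-192,144', '615,-186,143', '603,-175,132']
214 ['596,-191,129', '614,-192,140', '610,-185,135', '603,-176,127']
216 ['607,-196,132', '612,-192,134', '611,-185,131', '603,-176,122']
218 ['606,-196,128', '611,-192,129', '612,-186,127', '598,-175,114']
220 ['611,-198,126', '608,-191,122', '611,-186,122', '602,-177,112']
222 ['600,-194,113', '605,-190,115', '606,-185,113', '607,-179,112']
224 ['596,-193,105', '605,-191,110', '603,-184,106', '608,-180,108']
226 ['596,-194,101', '606,-192,106', '604,-185,102', '605,-179,101']
228 ['595,-194,95', '605,-192,100', '606,-186,99', '607,-180,98']
230 ['593,-194,89', '607,-193,98', '606,-186,94', '607,-181,93']
232 ['545,-176,44', '603,-192,90', '604,-186,88', '608,-182,89']
234 ['551,-179,44', '550,-172,41', '602,-186,82', '607,-182,83']
236 ['551,-180,39', '551,-173,36', '550,-166,33', '549,-159,29']
238 ['552,-180,35', '551,-174,31', '551,-167,28', '557,-163,30']
240 ['548,-180,26', '553,-175,28', '557,-170,29', '564,-166,31']
242 ['557,-183,29', '560,-178,29', '561,-172,27', '567,-167,29']
244 ['562,-186,28', '568,-181,30', '570,-176,29', '571,-169,27']
246 ['569,-189,29', '573,-184,30', '576,-178,29', '580,-173,30']
t3.58 p [ 0.5949 -0.1802  0.0453] yaw-77.6 R101.4mm blockang-115.6 F [-0.5   1.08  0.06] op 0.0 q [-0.36  0.48  1.74 -0.    0.92  0.99]
```

View pics/scene4.png

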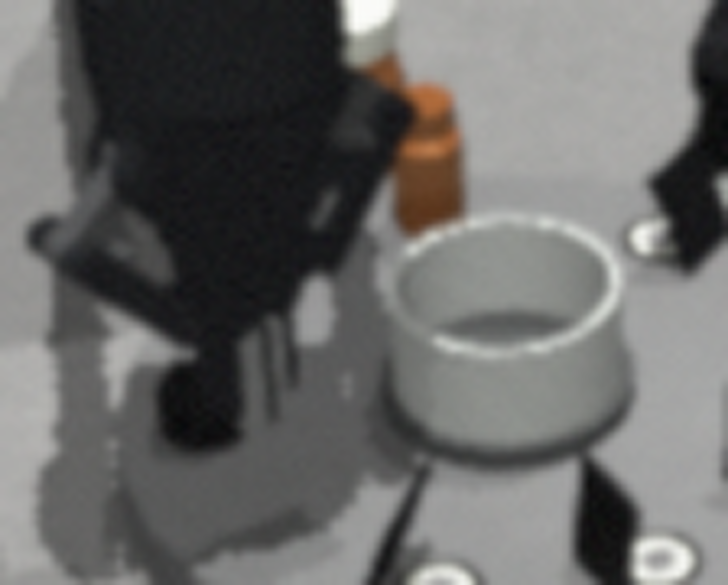

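{"name": "arm_command", "arguments": {
  "motion": [
    {"dx": 0.0, "dy": 0.0, "dz": 0.004, "rx": 0.0, "ry": 0.0, "rz": 0.0},
    {"dx": 0.0, "dy": 0.0, "dz": 0.008, "rx": 0.0, "ry": 0.0, "rz": 0.0},
    {"dx": 0.0, "dy": 0.0, "dz": 0.009, "rx": 0.0, "ry": 0.0, "rz": 0.0}
  ],
  "gripper": -1
}}

```text
t: 3.95
tcp_pos: [0.5946, -0.1801, 0.0359]
tool_rot: [0.001, 0.779, -0.627, 0.001]
force: [-0.3, 0.2, -0.3]
opening: 0.003
```

```bash
python3 -c "
from h import *
from station import read_camera
import cv2
state()
c=read_camera('wrist');cv2.imwrite('pics/wrist5.png',cv2.resize(c['image'][150:350,130:380,::-1],None,fx=3,fy=3,interpolation=cv2.INTER_CUBIC))
K=c['camera_matrix'];d=c['range_z']
for v in range(215,270,5):
  print(v,[ '%.0f,%.0f,%.0f'%tuple(1000*(rot(c['orientation']).apply([(u-K[0,2])/K[0,0]*d[v,u],(v-K[1,2])/K[1,1]*d[v,u],d[v,u]])+c['xyz'])) for u in (235,244,252,260,270)])
state()
"
```

```text
t3.95 p [ 0.5946 -0.1801  0.0359] yaw-77.6 R101.2mm blockang-115.7 F [-0.35  0.22 -0.34] op 0.0 q [-0.36  0.49  1.74 -0.    0.91  0.99]
215 ['599,-169,31', '600,-174,31', '600,-179,30', '602,-184,31', '603,-190,30']
220 ['595,-170,30', '596,-175,30', '597,-180,30', '598,-185,30', '600,-190,31']
225 ['591,-171,29', '593,-176,30', '594,-180,31', '595,-185,29', '596,-191,30']
230 ['588,-171,29', '590,-176,31', '591,-181,30', '592,-186,30', '593,-192,30']
235 ['585,-172,30', '586,-177,30', '587,-182,29', '588,-187,30', '590,-193,31']
240 ['581,-173,29', '583,-178,29', '584,-183,30', '585,-188,30', '586,-194,30']
245 ['578,-173,30', '605,-174,78', '606,-178,79', '607,-181,77', '583,-194,29']
250 ['574,-174,29', '606,-174,83', '606,-178,82', '607,-181,82', '579,-195,29']
255 ['601,-171,80', '606,-174,87', '605,-178,86', '607,-181,86', '604,-187,79']
260 ['600,-171,84', '605,-174,91', '606,-178,91', '606,-181,90', '604,-186,85']
265 ['601,-171,88', '605,-175,94', '606,-178,95', '607,-181,95', '603,-186,88']
t4.00 p [ 0.5946 -0.1801  0.0359] yaw-77.6 R101.3mm blockang-115.7 F [-0.16 -0.08  0.74] op -0.0 q [-0.36  0.49  1.74 -0.    0.91  0.99]
```

View pics/wrist5.png

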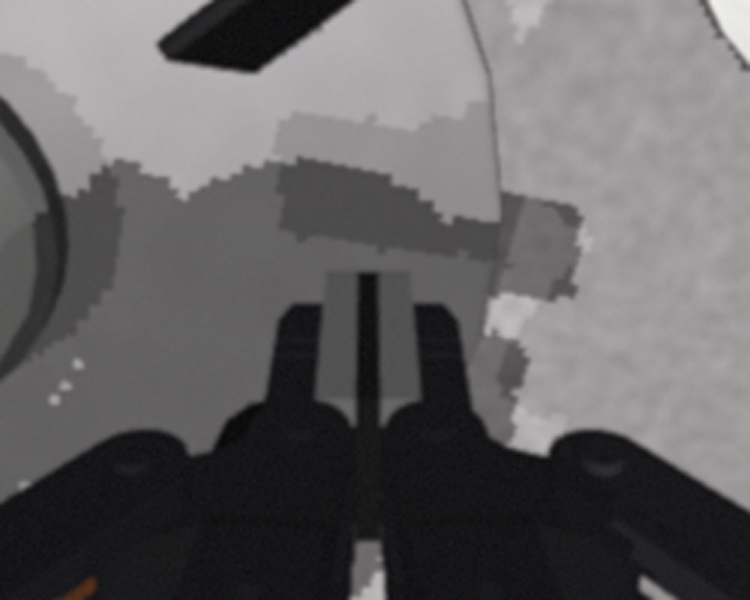

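Wrist depth puts the fingertip about 45 mm above the drum, yet the TCP reads 0.036 m. I'll probe down in 1 mm steps and watch the force to find out which is right.

{"name": "arm_command", "arguments": {
  "motion": [
    {"dx": 0.0, "dy": 0.0, "dz": 0.002, "rx": 0.0, "ry": 0.0, "rz": 0.0},
    {"dx": 0.0, "dy": 0.0, "dz": 0.004, "rx": 0.0, "ry": 0.0, "rz": 0.0},
    {"dx": 0.0, "dy": 0.0, "dz": 0.004, "rx": 0.0, "ry": 0.0, "rz": 0.0}
  ],
  "gripper": -1
}}

```text
t: 4.38
tcp_pos: [0.5944, -0.18, 0.0317]
tool_rot: [0.001, 0.779, -0.627, 0.001]
force: [-0.7, 0.1, -1.0]
opening: 0.002
```

{"name": "arm_command", "arguments": {
  "motion": [
    {"dx": 0.0, "dy": 0.0, "dz": 0.001, "rx": 0.0, "ry": 0.0, "rz": 0.0},
    {"dx": 0.0, "dy": 0.0, "dz": 0.001, "rx": 0.0, "ry": 0.0, "rz": 0.0}
  ]
}}

```text
t: 4.62
tcp_pos: [0.5944, -0.18, 0.0306]
tool_rot: [0.001, 0.779, -0.627, 0.001]
force: [-0.4, 0.7, 0.7]
opening: 0.002
```

{"name": "arm_command", "arguments": {
  "motion": [
    {"dx": 0.0, "dy": 0.0, "dz": 0.001, "rx": 0.0, "ry": 0.0, "rz": 0.0},
    {"dx": 0.0, "dy": 0.0, "dz": 0.001, "rx": 0.0, "ry": 0.0, "rz": 0.0}
  ]
}}

```text
t: 4.88
tcp_pos: [0.5943, -0.18, 0.0295]
tool_rot: [0.001, 0.779, -0.627, 0.001]
force: [-1.3, 0.1, -0.0]
opening: 0.002
```

{"name": "arm_command", "arguments": {
  "motion": [
    {"dx": 0.0, "dy": 0.0, "dz": 0.001, "rx": 0.0, "ry": 0.0, "rz": 0.0},
    {"dx": 0.0, "dy": 0.0, "dz": 0.001, "rx": 0.0, "ry": 0.0, "rz": 0.0}
  ]
}}

```text
t: 5.12
tcp_pos: [0.5942, -0.1799, 0.0284]
tool_rot: [0.001, 0.779, -0.627, 0.0]
force: [0.7, -0.5, 0.3]
opening: -0.003
```

{"name": "arm_command", "arguments": {
  "motion": [
    {"dx": 0.0, "dy": 0.0, "dz": 0.001, "rx": 0.0, "ry": 0.0, "rz": 0.0},
    {"dx": 0.0, "dy": 0.0, "dz": 0.001, "rx": 0.0, "ry": 0.0, "rz": 0.0}
  ]
}}

```text
t: 5.38
tcp_pos: [0.5941, -0.1799, 0.0273]
tool_rot: [0.001, 0.779, -0.627, 0.0]
force: [0.6, 0.3, 0.1]
opening: 0.001
```

{"name": "arm_command", "arguments": {
  "motion": [
    {"dx": 0.0, "dy": 0.0, "dz": 0.001, "rx": 0.0, "ry": 0.0, "rz": 0.0},
    {"dx": 0.0, "dy": 0.0, "dz": 0.001, "rx": 0.0, "ry": 0.0, "rz": 0.0}
  ]
}}

```text
t: 5.62
tcp_pos: [0.5939, -0.1799, 0.0261]
tool_rot: [0.001, 0.779, -0.627, 0.0]
force: [-0.5, 0.1, 0.2]
opening: 0.001
```

There's no contact at a reported 0.026, so the cameras are right and the TCP reading is about 35 mm low. I'll go on down, aiming for a true tip height of about 0.043.

{"name": "arm_command", "arguments": {
  "motion": [
    {"dx": 0.0, "dy": 0.0, "dz": 0.005, "rx": 0.0, "ry": 0.0, "rz": 0.0},
    {"dx": 0.0, "dy": 0.0, "dz": 0.01, "rx": 0.0, "ry": 0.0, "rz": 0.0},
    {"dx": 0.0, "dy": 0.0, "dz": 0.015, "rx": 0.0, "ry": 0.0, "rz": 0.0},
    {"dx": 0.0, "dy": 0.0, "dz": 0.017, "rx": 0.0, "ry": 0.0, "rz": 0.0},
    {"dx": 0.0, "dy": 0.0, "dz": 0.017, "rx": 0.0, "ry": 0.0, "rz": 0.0}
  ]
}}

```text
t: 6.25
tcp_pos: [0.5937, -0.1798, 0.0088]
tool_rot: [0.002, 0.779, -0.627, -0.0]
force: [-0.7, -0.7, -0.4]
opening: -0.004
```

```bash
cat >tip.py <<'E'
from h import *
from station import read_camera
import cv2
def tip(name):
    c=read_camera('wrist');cv2.imwrite(f'pics/{name}w.png',cv2.resize(c['image'][100:350,80:400,::-1],None,fx=2.4,fy=2.4,interpolation=cv2.INTER_CUBIC))
    K=c['camera_matrix'];d=c['range_z']
    for v in range(222,256,3):
        print(v,[ '%.0f,%.0f,%.0f'%tuple(1000*(rot(c['orientation']).apply([(u-K[0,2])/K[0,0]*d[v,u],(v-K[1,2])/K[1,1]*d[v,u],d[v,u]])+c['xyz'])) for u in (244,252,260)])
    c=read_camera('scene');cv2.imwrite(f'pics/{name}s.png',cv2.resize(c['image'][130:300,110:310,::-1],None,fx=3.5,fy=3.5,interpolation=cv2.INTER_CUBIC))
    state()
E
python3 -c "
from tip import *
tip('a')"
```

```text
222 ['606,-173,30', '607,-177,30', '608,-181,31']
225 ['605,-173,30', '606,-177,30', '606,-182,30']
228 ['603,-174,30', '604,-178,31', '605,-182,31']
231 ['601,-174,30', '602,-178,30', '602,-182,29']
234 ['600,-174,30', '601,-179,30', '601,-183,29']
237 ['598,-175,31', '599,-179,30', '599,-183,29']
240 ['597,-175,31', '597,-179,30', '598,-183,31']
243 ['604,-174,48', '605,-178,48', '606,-181,48']
246 ['604,-174,52', '606,-177,52', '606,-181,52']
249 ['604,-174,54', '605,-178,53', '606,-181,55']
252 ['604,-174,57', '605,-177,57', '606,-181,57']
255 ['605,-174,60', '605,-177,60', '606,-181,60']
t6.35 p [ 0.594  -0.1799  0.0092] yaw-77.6 R101.0mm blockang-116.0 F [-0.59 -0.9  -0.23] op 0.0 q [-0.36  0.53  1.75 -0.    0.86  0.99]
```

View pics/as.png

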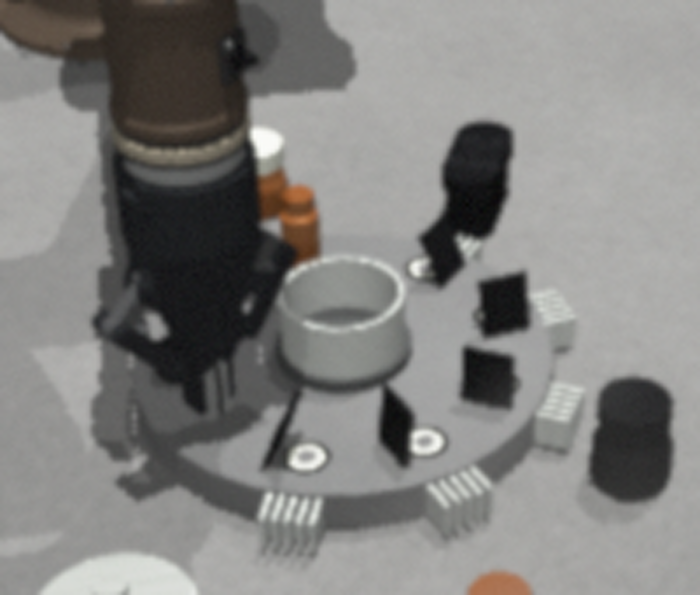

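View pics/aw.png

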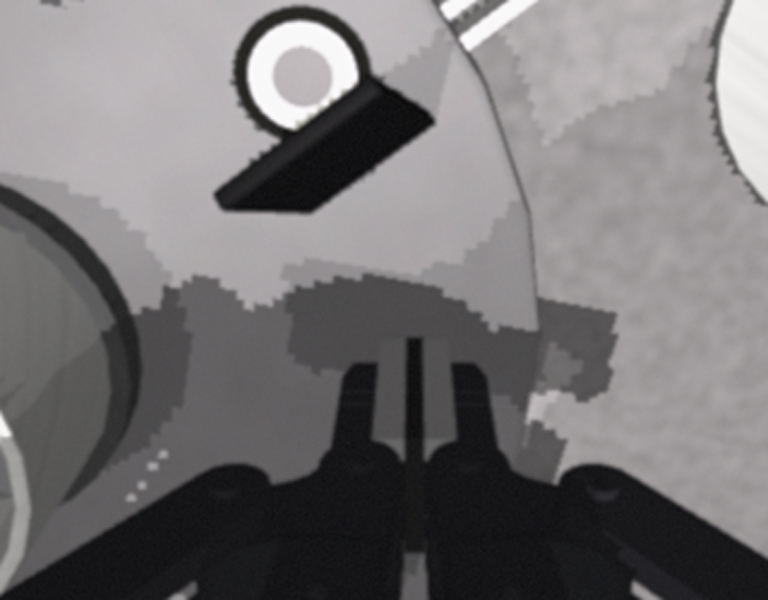

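The tip edge is at depth z ≈ 0.046 when the reported z is 0.009, so the offset is about +37 mm. For a true tip height of about 0.038 I need a reported z of about 0.0015.

{"name": "arm_command", "arguments": {
  "motion": [
    {"dx": -0.001, "dy": 0.0, "dz": 0.003, "rx": 0.0, "ry": 0.0, "rz": 0.0},
    {"dx": -0.001, "dy": 0.0, "dz": 0.006, "rx": 0.0, "ry": 0.0, "rz": 0.0},
    {"dx": -0.001, "dy": 0.0, "dz": 0.007, "rx": 0.0, "ry": 0.0, "rz": 0.0},
    {"dx": -0.001, "dy": 0.0, "dz": 0.0075, "rx": 0.0, "ry": 0.0, "rz": 0.0}
  ]
}}

```text
t: 6.85
tcp_pos: [0.5937, -0.1789, 0.0016]
tool_rot: [0.001, 0.779, -0.627, 0.0]
force: [0.1, 0.5, -0.2]
opening: -0.001
```

```bash
cat >arc.py <<'E'
from h import *
def arc(z=.0015,step=3,n=5,r=.1):
    s=sense();d=np.array(s["tcp_pos"])[:2]-C;b=np.degrees(np.arctan2(d[1],d[0]))-Y0
    if b<-180:b+=360
    rows([pol(b+step*k,z,r) for k in range(1,n+1)])
E
python3 -c "
from tip import *
tip('b')
from arc import *
arc()"
```

```text
222 ['610,-172,30', '611,-175,30', '611,-179,29']
225 ['608,-172,29', '608,-176,29', '610,-180,30']
228 ['607,-172,30', '607,-176,29', '608,-180,29']
231 ['605,-173,30', '606,-177,30', '607,-180,30']
234 ['603,-173,31', '604,-177,30', '605,-181,29']
237 ['602,-173,31', '603,-177,31', '603,-181,29']
240 ['600,-174,30', '601,-178,30', '602,-182,30']
243 ['604,-173,41', '605,-177,42', '605,-180,40']
246 ['604,-173,44', '605,-177,45', '605,-180,43']
249 ['604,-173,47', '605,-177,47', '605,-180,46']
252 ['605,-173,50', '605,-177,49', '606,-180,50']
255 ['604,-173,51', '605,-177,52', '606,-180,52']
t6.95 p [ 0.5938 -0.179   0.0016] yaw-77.6 R100.0mm blockang-116.1 F [-0.32 -0.27 -0.33] op 0.0 q [-0.36  0.54  1.75 -0.    0.85  1.  ]
t6.95 p [ 0.5938 -0.179   0.0016] yaw-77.6 R100.0mm blockang-116.1 F [-0.32 -0.27 -0.33] op 0.0 q [-0.36  0.54  1.75 -0.    0.85  1.  ]
{"dx":-0.0001,"dy":-0.0052,"dz":0.0001,"rx":0.002,"ry":-0.002,"rz":-0.051},
{"dx":-0.0005,"dy":-0.0105,"dz":0.0001,"rx":0.002,"ry":-0.002,"rz":-0.104},
{"dx":-0.0012,"dy":-0.0156,"dz":0.0001,"rx":0.002,"ry":-0.002,"rz":-0.156},
{"dx":-0.0022,"dy":-0.0208,"dz":0.0001,"rx":0.002,"ry":-0.002,"rz":-0.208},
{"dx":-0.0034,"dy":-0.0259,"dz":0.0001,"rx":0.002,"ry":-0.002,"rz":-0.261},
```

View pics/bw.png

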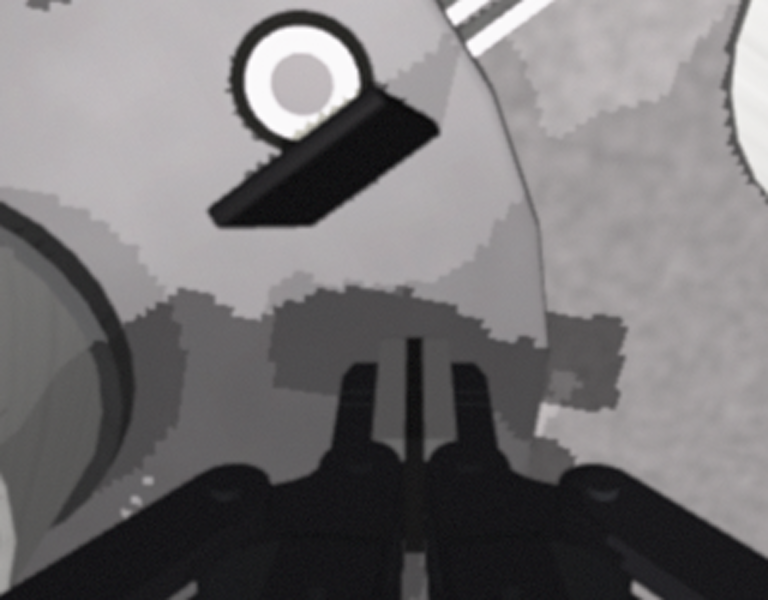

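The tip is at about 0.039 m, 3.5 mm above a flat cover, with cover 1 ahead of it. Starting the sweep.

{"name": "arm_command", "arguments": {
  "motion": [
    {"dx": -0.0001, "dy": -0.0052, "dz": 0.0003, "rx": 0.0, "ry": 0.0, "rz": -0.052},
    {"dx": -0.0005, "dy": -0.0105, "dz": 0.0005, "rx": 0.0, "ry": 0.0, "rz": -0.104},
    {"dx": -0.0012, "dy": -0.0156, "dz": 0.0005, "rx": 0.0, "ry": 0.0, "rz": -0.156},
    {"dx": -0.0022, "dy": -0.0208, "dz": 0.0005, "rx": 0.0, "ry": 0.0, "rz": -0.208},
    {"dx": -0.0034, "dy": -0.0259, "dz": 0.0005, "rx": 0.0, "ry": 0.0, "rz": -0.261}
  ]
}}

```text
t: 7.58
tcp_pos: [0.6187, -0.1701, 0.0012]
tool_rot: [0.001, 0.855, -0.519, 0.0]
force: [0.0, -1.2, 0.2]
opening: 0.002
```

```bash
python3 -c "
from arc import *
arc(.001)"
```

```text
t7.58 p [ 0.6187 -0.1701  0.0012] yaw-62.5 R100.1mm blockang-100.9 F [ 0.02 -1.19  0.18] op 0.0 q [-0.33  0.57  1.7  -0.    0.87  0.76]
{"dx":-0.0003,"dy":-0.0052,"dz":0.0002,"rx":0.002,"ry":-0.002,"rz":-0.053},
{"dx":-0.0007,"dy":-0.0105,"dz":0.0002,"rx":0.002,"ry":-0.002,"rz":-0.106},
{"dx":-0.0014,"dy":-0.0156,"dz":0.0002,"rx":0.002,"ry":-0.002,"rz":-0.158},
{"dx":-0.0023,"dy":-0.0208,"dz":0.0002,"rx":0.002,"ry":-0.002,"rz":-0.210},
{"dx":-0.0036,"dy":-0.0259,"dz":0.0002,"rx":0.002,"ry":-0.002,"rz":-0.263},
```

{"name": "arm_command", "arguments": {
  "motion": [
    {"dx": -0.0002, "dy": -0.0052, "dz": 0.0002, "rx": 0.0, "ry": 0.0, "rz": -0.053},
    {"dx": -0.0006, "dy": -0.0105, "dz": 0.0002, "rx": 0.0, "ry": 0.0, "rz": -0.105},
    {"dx": -0.0013, "dy": -0.0156, "dz": 0.0002, "rx": 0.0, "ry": 0.0, "rz": -0.157},
    {"dx": -0.0023, "dy": -0.0208, "dz": 0.0002, "rx": 0.0, "ry": 0.0, "rz": -0.209},
    {"dx": -0.0035, "dy": -0.0259, "dz": 0.0002, "rx": 0.0, "ry": 0.0, "rz": -0.262}
  ]
}}

```text
t: 8.2
tcp_pos: [0.6401, -0.1564, 0.0023]
tool_rot: [0.002, 0.916, -0.402, 0.0]
force: [-2.6, -2.2, 5.9]
opening: -0.003
```

```bash
python3 -c "
from tip import *
tip('c')
from arc import *
arc(.001)"
```

```text
222 ['652,-141,35', '654,-144,36', '657,-147,35']
225 ['651,-142,35', '653,-145,36', '656,-148,35']
228 ['650,-143,36', '652,-146,35', '655,-149,36']
231 ['649,-144,36', '651,-147,35', '654,-150,36']
234 ['647,-145,35', '650,-148,36', '653,-151,36']
237 ['646,-146,36', '648,-150,35', '651,-152,36']
240 ['645,-148,35', '648,-150,36', '650,-153,35']
243 ['646,-146,42', '649,-149,42', '651,-152,42']
246 ['646,-147,44', '649,-149,45', '651,-152,45']
249 ['646,-146,48', '648,-150,46', '651,-152,47']
252 ['647,-146,50', '649,-149,50', '652,-151,51']
255 ['646,-147,52', '648,-149,52', '651,-151,53']
t8.30 p [ 0.6408 -0.1558  0.0022] yaw-47.5 R101.2mm blockang-85.8 F [-1.41 -1.15  5.2 ] op 0.0 q [-0.3   0.6   1.65 -0.01  0.89  0.53]
t8.30 p [ 0.6408 -0.1558  0.0022] yaw-47.5 R101.2mm blockang-85.8 F [-1.41 -1.15  5.2 ] op 0.0 q [-0.3   0.6   1.65 -0.01  0.89  0.53]
{"dx":-0.0013,"dy":-0.0052,"dz":0.0012,"rx":0.003,"ry":-0.003,"rz":-0.053},
{"dx":-0.0017,"dy":-0.0105,"dz":0.0012,"rx":0.003,"ry":-0.003,"rz":-0.106},
{"dx":-0.0024,"dy":-0.0156,"dz":0.0012,"rx":0.003,"ry":-0.003,"rz":-0.158},
{"dx":-0.0034,"dy":-0.0208,"dz":0.0012,"rx":0.003,"ry":-0.003,"rz":-0.210},
{"dx":-0.0046,"dy":-0.0259,"dz":0.0012,"rx":0.003,"ry":-0.003,"rz":-0.263},
```

View pics/cs.png

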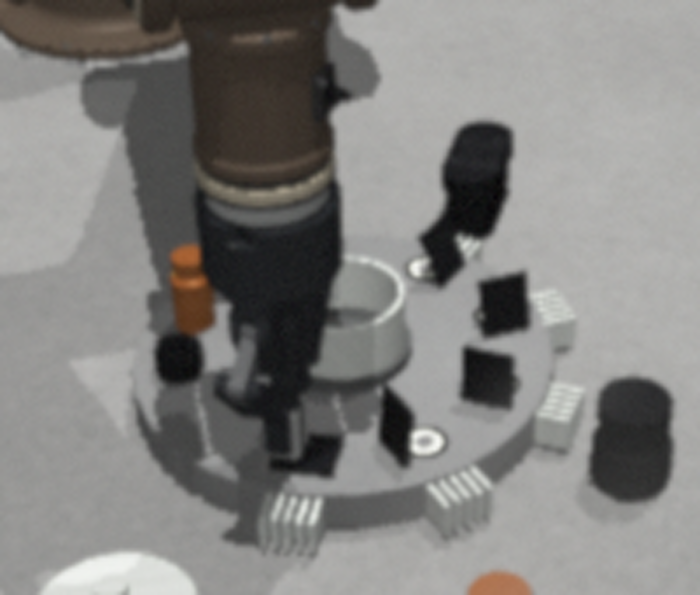

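View pics/cw.png

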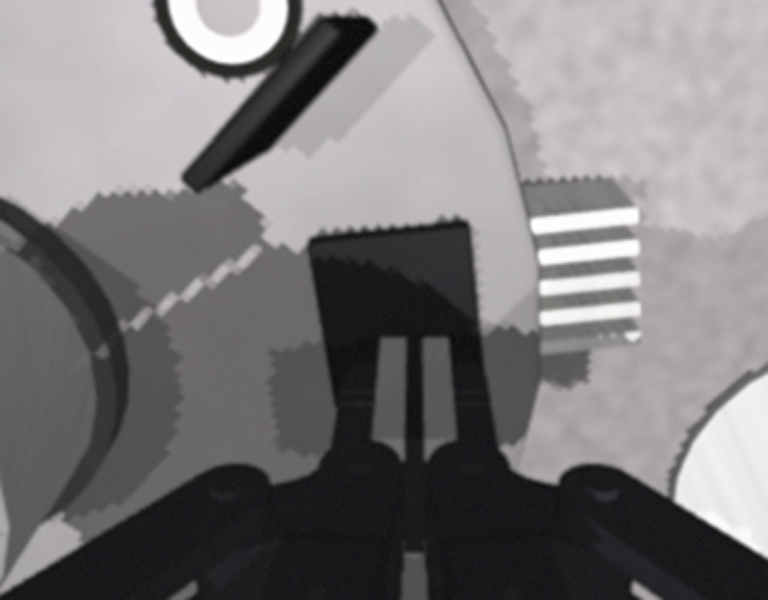

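Cover 1 is already flat: the depth over its top reads 35–36 mm. The tip touches it with about 5 N, so I'll raise the path by about 1.5 mm.

{"name": "arm_command", "arguments": {
  "motion": [
    {"dx": -0.0008, "dy": -0.0052, "dz": -0.001, "rx": 0.0, "ry": 0.0, "rz": -0.053},
    {"dx": -0.0015, "dy": -0.0105, "dz": -0.0015, "rx": 0.0, "ry": 0.0, "rz": -0.105},
    {"dx": -0.0023, "dy": -0.0156, "dz": -0.0015, "rx": 0.0, "ry": 0.0, "rz": -0.157},
    {"dx": -0.0033, "dy": -0.0208, "dz": -0.0015, "rx": 0.0, "ry": 0.0, "rz": -0.209},
    {"dx": -0.0045, "dy": -0.0259, "dz": -0.0015, "rx": 0.0, "ry": 0.0, "rz": -0.262}
  ]
}}

```text
t: 8.93
tcp_pos: [0.6568, -0.1346, 0.0033]
tool_rot: [0.002, 0.96, -0.279, 0.0]
force: [-0.6, -0.7, -0.3]
opening: -0.001
```

```bash
python3 -c "
from arc import *
arc(.0035)"
```

```text
t8.93 p [ 0.6568 -0.1346  0.0033] yaw-32.4 R99.8mm blockang-70.7 F [-0.57 -0.74 -0.35] op -0.0 q [-0.27  0.61  1.62 -0.    0.9   0.3 ]
{"dx":0.0000,"dy":-0.0052,"dz":-0.0002,"rx":0.003,"ry":-0.002,"rz":-0.055},
{"dx":-0.0004,"dy":-0.0105,"dz":-0.0002,"rx":0.003,"ry":-0.002,"rz":-0.107},
{"dx":-0.0011,"dy":-0.0156,"dz":-0.0002,"rx":0.003,"ry":-0.002,"rz":-0.160},
{"dx":-0.0021,"dy":-0.0208,"dz":-0.0003,"rx":0.003,"ry":-0.002,"rz":-0.212},
{"dx":-0.0033,"dy":-0.0259,"dz":-0.0003,"rx":0.003,"ry":-0.002,"rz":-0.264},
```

{"name": "arm_command", "arguments": {
  "motion": [
    {"dx": 0.0, "dy": -0.0052, "dz": -0.0002, "rx": 0.002, "ry": -0.002, "rz": -0.054},
    {"dx": -0.0004, "dy": -0.0105, "dz": -0.0002, "rx": 0.002, "ry": -0.002, "rz": -0.106},
    {"dx": -0.0011, "dy": -0.0156, "dz": -0.0002, "rx": 0.002, "ry": -0.002, "rz": -0.158},
    {"dx": -0.0021, "dy": -0.0208, "dz": -0.0002, "rx": 0.002, "ry": -0.002, "rz": -0.21},
    {"dx": -0.0033, "dy": -0.0259, "dz": -0.0002, "rx": 0.002, "ry": -0.002, "rz": -0.263}
  ]
}}

```text
t: 9.55
tcp_pos: [0.6672, -0.1117, 0.0033]
tool_rot: [0.001, 0.989, -0.15, -0.001]
force: [-2.9, -2.6, 2.8]
opening: 0.002
```

```bash
python3 -c "
from arc import *
arc(.0035)"
```

```text
t9.55 p [ 0.6672 -0.1117  0.0033] yaw-17.3 R99.5mm blockang-56.2 F [-2.93 -2.58  2.8 ] op 0.0 q [-0.23  0.63  1.6  -0.    0.91  0.07]
{"dx":0.0004,"dy":-0.0052,"dz":-0.0002,"rx":0.003,"ry":0.002,"rz":-0.044},
{"dx":0.0000,"dy":-0.0105,"dz":-0.0002,"rx":0.003,"ry":0.002,"rz":-0.096},
{"dx":-0.0006,"dy":-0.0156,"dz":-0.0002,"rx":0.003,"ry":0.002,"rz":-0.148},
{"dx":-0.0015,"dy":-0.0208,"dz":-0.0002,"rx":0.003,"ry":0.002,"rz":-0.201},
{"dx":-0.0027,"dy":-0.0259,"dz":-0.0003,"rx":0.003,"ry":0.002,"rz":-0.253},
```

{"name": "arm_command", "arguments": {
  "motion": [
    {"dx": 0.0003, "dy": -0.0052, "dz": -0.0006, "rx": 0.002, "ry": 0.0, "rz": -0.046},
    {"dx": -0.0001, "dy": -0.0105, "dz": -0.0007, "rx": 0.002, "ry": 0.0, "rz": -0.097},
    {"dx": -0.0007, "dy": -0.0156, "dz": -0.0007, "rx": 0.002, "ry": 0.0, "rz": -0.149},
    {"dx": -0.0016, "dy": -0.0208, "dz": -0.0007, "rx": 0.002, "ry": 0.0, "rz": -0.201},
    {"dx": -0.0028, "dy": -0.0259, "dz": -0.0007, "rx": 0.002, "ry": 0.0, "rz": -0.254}
  ]
}}

```text
t: 10.18
tcp_pos: [0.6722, -0.086, 0.0037]
tool_rot: [0.0, 1.0, -0.023, -0.001]
force: [1.3, -0.6, 0.6]
opening: 0.001
```

```bash
python3 -c "
from tip import *
tip('d')
from arc import *
arc(.004)"
```

```text
222 ['670,-67,39', '674,-68,37', '678,-67,38']
225 ['670,-69,37', '674,-69,38', '677,-69,37']
228 ['670,-71,36', '674,-71,37', '677,-71,37']
231 ['670,-72,37', '674,-72,38', '677,-72,37']
234 ['670,-73,38', '673,-73,38', '677,-75,36']
237 ['670,-75,37', '673,-76,37', '677,-75,38']
240 ['669,-77,36', '673,-77,37', '677,-77,38']
243 ['670,-75,44', '673,-75,43', '677,-75,44']
246 ['670,-75,47', '673,-75,46', '677,-75,47']
249 ['670,-75,50', '673,-75,50', '677,-76,49']
252 ['670,-75,52', '673,-75,52', '677,-75,52']
255 ['670,-75,54', '673,-75,54', '677,-75,54']
t10.28 p [ 0.6721 -0.0855  0.0037] yaw-2.8 R99.8mm blockang-40.8 F [-0.88 -0.1   0.76] op -0.0 q [-0.19  0.63  1.6  -0.    0.92 -0.14]
t10.28 p [ 0.6721 -0.0855  0.0037] yaw-2.8 R99.8mm blockang-40.8 F [-0.88 -0.1   0.76] op -0.0 q [-0.19  0.63  1.6  -0.    0.92 -0.14]
{"dx":0.0000,"dy":-0.0052,"dz":-0.0003,"rx":-0.000,"ry":0.002,"rz":-0.059},
{"dx":-0.0004,"dy":-0.0105,"dz":-0.0003,"rx":-0.000,"ry":0.002,"rz":-0.111},
{"dx":-0.0011,"dy":-0.0156,"dz":-0.0003,"rx":-0.000,"ry":0.002,"rz":-0.163},
{"dx":-0.0021,"dy":-0.0208,"dz":-0.0003,"rx":-0.000,"ry":0.002,"rz":-0.216},
{"dx":-0.0034,"dy":-0.0259,"dz":-0.0003,"rx":-0.001,"ry":0.002,"rz":-0.268},
```

View pics/ds.png

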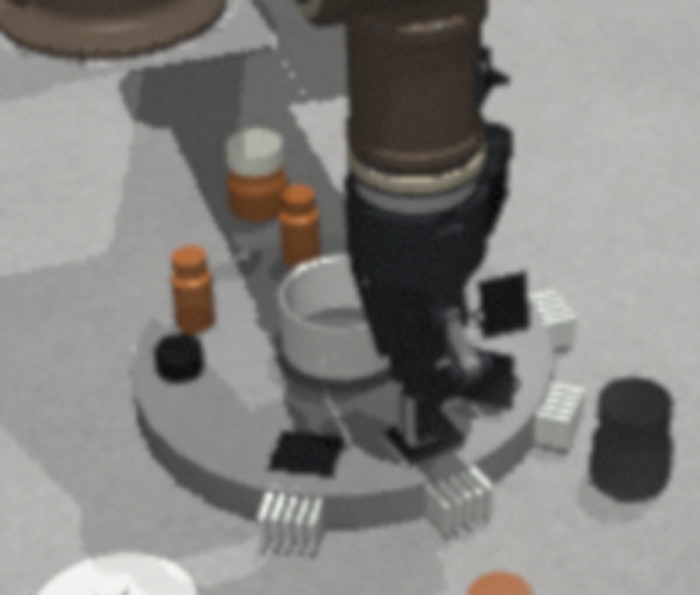

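View pics/dw.png

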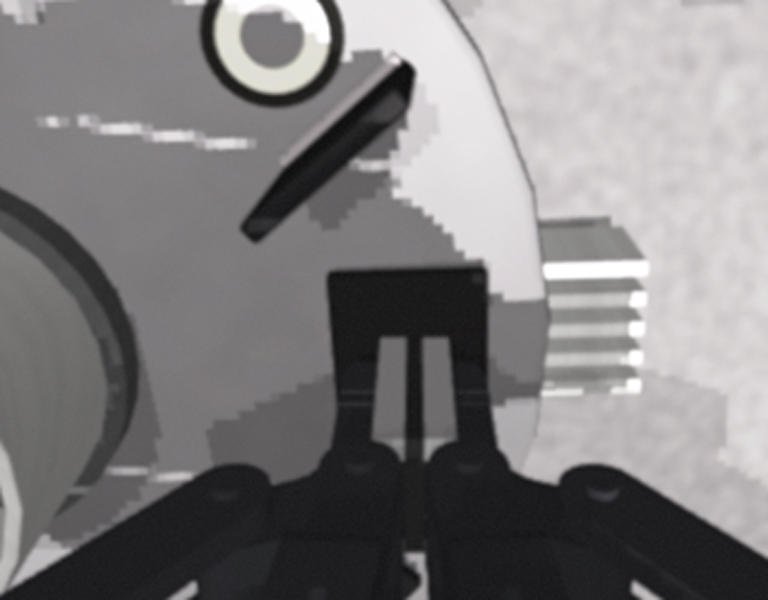

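Cover 1 stays flat and cover 2 is nearly down, with its edge at 37–39 mm. Cover 3 is still up. I'll carry on.

{"name": "arm_command", "arguments": {
  "motion": [
    {"dx": 0.0, "dy": -0.0052, "dz": 0.0, "rx": 0.0, "ry": 0.002, "rz": -0.058},
    {"dx": -0.0004, "dy": -0.0105, "dz": 0.0, "rx": 0.0, "ry": 0.002, "rz": -0.111},
    {"dx": -0.0011, "dy": -0.0156, "dz": 0.0, "rx": 0.0, "ry": 0.002, "rz": -0.163},
    {"dx": -0.0021, "dy": -0.0208, "dz": 0.0, "rx": 0.0, "ry": 0.002, "rz": -0.216},
    {"dx": -0.0034, "dy": -0.0259, "dz": 0.0, "rx": 0.0, "ry": 0.002, "rz": -0.268}
  ]
}}

```text
t: 10.9
tcp_pos: [0.6699, -0.0594, 0.0035]
tool_rot: [-0.0, 0.994, 0.11, -0.0]
force: [1.0, 0.2, -0.7]
opening: -0.003
```

```bash
python3 -c "
from arc import *
arc(.0037)"
```

```text
t10.90 p [ 0.6699 -0.0594  0.0035] yaw12.6 R99.9mm blockang-25.8 F [ 0.96  0.23 -0.66] op -0.0 q [-0.15  0.62  1.62  0.    0.91 -0.37]
{"dx":-0.0000,"dy":-0.0052,"dz":-0.0002,"rx":-0.001,"ry":0.000,"rz":-0.053},
{"dx":-0.0004,"dy":-0.0105,"dz":-0.0002,"rx":-0.001,"ry":0.000,"rz":-0.105},
{"dx":-0.0011,"dy":-0.0156,"dz":-0.0002,"rx":-0.001,"ry":0.000,"rz":-0.158},
{"dx":-0.0021,"dy":-0.0208,"dz":-0.0002,"rx":-0.001,"ry":0.000,"rz":-0.210},
{"dx":-0.0033,"dy":-0.0259,"dz":-0.0002,"rx":-0.001,"ry":0.000,"rz":-0.262},
```

{"name": "arm_command", "arguments": {
  "motion": [
    {"dx": 0.0, "dy": -0.0052, "dz": -0.0002, "rx": 0.0, "ry": 0.0, "rz": -0.053},
    {"dx": -0.0004, "dy": -0.0105, "dz": -0.0002, "rx": 0.0, "ry": 0.0, "rz": -0.105},
    {"dx": -0.0011, "dy": -0.0156, "dz": -0.0002, "rx": 0.0, "ry": 0.0, "rz": -0.157},
    {"dx": -0.0021, "dy": -0.0208, "dz": -0.0002, "rx": 0.0, "ry": 0.0, "rz": -0.21},
    {"dx": -0.0033, "dy": -0.0259, "dz": -0.0002, "rx": 0.0, "ry": 0.0, "rz": -0.262}
  ]
}}

```text
t: 11.52
tcp_pos: [0.662, -0.0358, 0.0042]
tool_rot: [0.001, 0.971, 0.239, 0.001]
force: [1.5, -1.9, 0.8]
opening: 0.003
```

```bash
python3 -c "
from arc import *
arc(.0037)"
```

```text
t11.53 p [ 0.662  -0.0358  0.0042] yaw27.6 R100.4mm blockang-11.5 F [ 1.49 -1.94  0.82] op 0.0 q [-0.12  0.6   1.64 -0.    0.89 -0.6 ]
{"dx":-0.0005,"dy":-0.0052,"dz":0.0005,"rx":0.001,"ry":-0.001,"rz":-0.040},
{"dx":-0.0009,"dy":-0.0105,"dz":0.0005,"rx":0.001,"ry":-0.001,"rz":-0.093},
{"dx":-0.0015,"dy":-0.0157,"dz":0.0005,"rx":0.001,"ry":-0.001,"rz":-0.145},
{"dx":-0.0024,"dy":-0.0208,"dz":0.0005,"rx":0.002,"ry":-0.001,"rz":-0.197},
{"dx":-0.0035,"dy":-0.0259,"dz":0.0004,"rx":0.002,"ry":-0.001,"rz":-0.250},
```

{"name": "arm_command", "arguments": {
  "motion": [
    {"dx": -0.0004, "dy": -0.0052, "dz": 0.0002, "rx": 0.001, "ry": 0.0, "rz": -0.042},
    {"dx": -0.0008, "dy": -0.0105, "dz": 0.0004, "rx": 0.001, "ry": 0.0, "rz": -0.094},
    {"dx": -0.0015, "dy": -0.0157, "dz": 0.0004, "rx": 0.001, "ry": 0.0, "rz": -0.146},
    {"dx": -0.0024, "dy": -0.0208, "dz": 0.0004, "rx": 0.001, "ry": 0.0, "rz": -0.198},
    {"dx": -0.0035, "dy": -0.0259, "dz": 0.0004, "rx": 0.001, "ry": 0.0, "rz": -0.25}
  ]
}}

```text
t: 12.15
tcp_pos: [0.6464, -0.0142, 0.0035]
tool_rot: [-0.0, 0.934, 0.358, 0.001]
force: [0.3, -0.2, 0.4]
opening: 0.0
```

```bash
python3 -c "
from tip import *
tip('e')
from arc import *
arc(.0037)"
```

```text
222 ['633,-5,31', '637,-3,29', '639,-0,31']
225 ['635,-7,30', '638,-4,31', '641,-1,30']
228 ['634,-6,35', '637,-3,36', '640,-1,34']
231 ['635,-7,37', '638,-4,38', '640,-1,37']
234 ['636,-8,37', '639,-5,37', '642,-3,37']
237 ['637,-9,38', '640,-6,37', '643,-4,37']
240 ['638,-11,36', '641,-8,37', '644,-5,37']
243 ['637,-9,43', '640,-6,44', '643,-4,43']
246 ['637,-9,46', '640,-6,46', '643,-4,45']
249 ['637,-9,49', '640,-6,49', '642,-4,50']
252 ['637,-8,52', '640,-6,51', '642,-4,52']
255 ['637,-9,54', '640,-7,54', '642,-4,55']
t12.25 p [ 0.646  -0.0139  0.0033] yaw41.9 R99.8mm blockang4.1 F [0.95 0.31 0.96] op 0.0 q [-0.09  0.58  1.69  0.    0.88 -0.82]
t12.25 p [ 0.646  -0.0139  0.0033] yaw41.9 R99.8mm blockang4.1 F [0.95 0.31 0.96] op 0.0 q [-0.09  0.58  1.69  0.    0.88 -0.82]
{"dx":0.0000,"dy":-0.0052,"dz":-0.0003,"rx":-0.001,"ry":-0.001,"rz":-0.062},
{"dx":-0.0004,"dy":-0.0104,"dz":-0.0003,"rx":-0.001,"ry":-0.001,"rz":-0.114},
{"dx":-0.0012,"dy":-0.0156,"dz":-0.0003,"rx":-0.001,"ry":-0.001,"rz":-0.167},
{"dx":-0.0022,"dy":-0.0208,"dz":-0.0003,"rx":-0.001,"ry":-0.001,"rz":-0.219},
{"dx":-0.0034,"dy":-0.0259,"dz":-0.0003,"rx":-0.000,"ry":-0.001,"rz":-0.272},
```

View pics/ew.png

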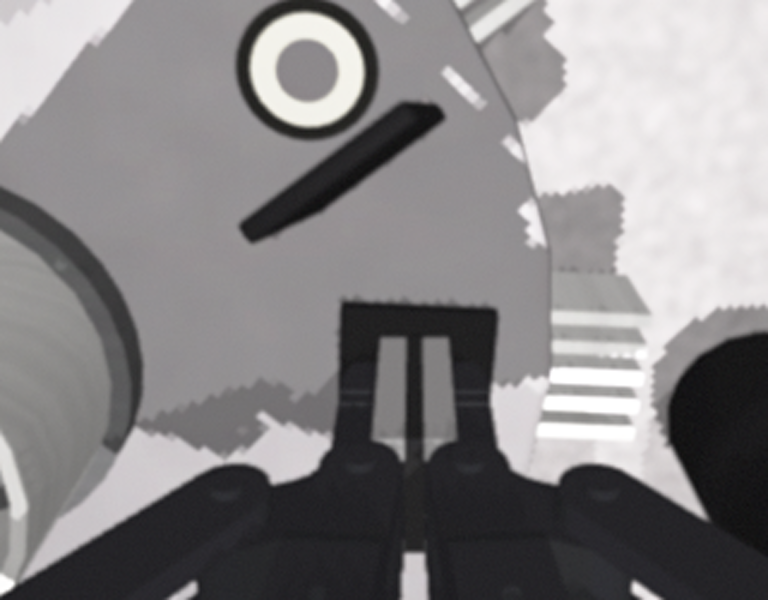

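Cover 3 is down, with its visible strip at 37 mm, and cover 4 is still up ahead. I'll continue.

{"name": "arm_command", "arguments": {
  "motion": [
    {"dx": 0.0, "dy": -0.0052, "dz": -0.0003, "rx": -0.001, "ry": -0.001, "rz": -0.06},
    {"dx": -0.0004, "dy": -0.0104, "dz": -0.0003, "rx": -0.001, "ry": -0.001, "rz": -0.114},
    {"dx": -0.0012, "dy": -0.0156, "dz": -0.0003, "rx": -0.001, "ry": -0.001, "rz": -0.167},
    {"dx": -0.0022, "dy": -0.0208, "dz": -0.0003, "rx": -0.001, "ry": -0.001, "rz": -0.219},
    {"dx": -0.0034, "dy": -0.0259, "dz": -0.0003, "rx": 0.0, "ry": -0.001, "rz": -0.272}
  ]
}}

```text
t: 12.88
tcp_pos: [0.6257, 0.0032, 0.0034]
tool_rot: [-0.0, 0.877, 0.481, -0.0]
force: [0.0, -0.5, 0.0]
opening: 0.003
```

```bash
python3 -c "
from arc import *
arc(.0037)"
```

```text
t12.88 p [0.6257 0.0032 0.0034] yaw57.5 R99.9mm blockang19.3 F [ 0.02 -0.53  0.01] op 0.0 q [-0.06  0.55  1.74  0.    0.86 -1.07]
{"dx":-0.0001,"dy":-0.0052,"dz":-0.0003,"rx":-0.001,"ry":0.000,"rz":-0.056},
{"dx":-0.0005,"dy":-0.0105,"dz":-0.0003,"rx":-0.001,"ry":0.000,"rz":-0.108},
{"dx":-0.0012,"dy":-0.0156,"dz":-0.0003,"rx":-0.001,"ry":0.000,"rz":-0.160},
{"dx":-0.0022,"dy":-0.0208,"dz":-0.0003,"rx":-0.001,"ry":0.000,"rz":-0.213},
{"dx":-0.0034,"dy":-0.0259,"dz":-0.0003,"rx":-0.001,"ry":0.000,"rz":-0.265},
```

{"name": "arm_command", "arguments": {
  "motion": [
    {"dx": -0.0001, "dy": -0.0052, "dz": -0.0003, "rx": -0.001, "ry": 0.0, "rz": -0.056},
    {"dx": -0.0005, "dy": -0.0105, "dz": -0.0003, "rx": -0.001, "ry": 0.0, "rz": -0.108},
    {"dx": -0.0012, "dy": -0.0156, "dz": -0.0003, "rx": -0.001, "ry": 0.0, "rz": -0.16},
    {"dx": -0.0022, "dy": -0.0208, "dz": -0.0003, "rx": -0.001, "ry": 0.0, "rz": -0.213},
    {"dx": -0.0034, "dy": -0.0259, "dz": -0.0003, "rx": -0.001, "ry": 0.0, "rz": -0.265}
  ]
}}

```text
t: 13.5
tcp_pos: [0.6027, 0.0141, 0.0041]
tool_rot: [0.0, 0.805, 0.593, 0.0]
force: [0.7, 0.6, 0.5]
opening: -0.001
```

```bash
python3 -c "
from arc import *
arc(.0037)"
```

```text
t13.50 p [0.6027 0.0141 0.0041] yaw72.7 R100.1mm blockang34.0 F [0.68 0.57 0.47] op -0.0 q [-0.05  0.51  1.8  -0.    0.83 -1.32]
{"dx":-0.0002,"dy":-0.0052,"dz":0.0004,"rx":0.001,"ry":-0.000,"rz":-0.046},
{"dx":-0.0006,"dy":-0.0105,"dz":0.0004,"rx":0.001,"ry":-0.000,"rz":-0.099},
{"dx":-0.0013,"dy":-0.0157,"dz":0.0004,"rx":0.001,"ry":-0.000,"rz":-0.151},
{"dx":-0.0022,"dy":-0.0208,"dz":0.0004,"rx":0.001,"ry":-0.000,"rz":-0.204},
{"dx":-0.0034,"dy":-0.0259,"dz":0.0004,"rx":0.001,"ry":-0.000,"rz":-0.256},
```

{"name": "arm_command", "arguments": {
  "motion": [
    {"dx": -0.0002, "dy": -0.0052, "dz": 0.0003, "rx": 0.001, "ry": 0.0, "rz": -0.046},
    {"dx": -0.0006, "dy": -0.0105, "dz": 0.0004, "rx": 0.001, "ry": 0.0, "rz": -0.099},
    {"dx": -0.0013, "dy": -0.0157, "dz": 0.0004, "rx": 0.001, "ry": 0.0, "rz": -0.151},
    {"dx": -0.0022, "dy": -0.0208, "dz": 0.0004, "rx": 0.001, "ry": 0.0, "rz": -0.204},
    {"dx": -0.0034, "dy": -0.0259, "dz": 0.0004, "rx": 0.001, "ry": 0.0, "rz": -0.256}
  ]
}}

```text
t: 14.12
tcp_pos: [0.5769, 0.0186, 0.0036]
tool_rot: [0.0, 0.723, 0.691, 0.0]
force: [0.5, -0.6, -0.2]
opening: -0.002
```

```bash
python3 -c "
from tip import *
tip('f')
from arc import *
arc(.0037)"
```

```text
222 ['562,15,30', '562,19,30', '562,23,30']
225 ['564,15,30', '564,19,30', '564,23,29']
228 ['565,15,30', '566,19,30', '565,23,31']
231 ['567,15,30', '567,19,30', '567,23,31']
234 ['568,15,31', '568,19,32', '569,23,30']
237 ['570,15,30', '571,19,29', '570,23,30']
240 ['572,15,30', '572,19,30', '572,23,30']
243 ['566,15,44', '567,19,43', '567,23,43']
246 ['566,15,47', '567,19,45', '567,22,45']
249 ['566,15,49', '567,19,49', '566,22,50']
252 ['566,15,52', '567,19,51', '567,22,51']
255 ['566,15,55', '567,19,54', '567,22,54']
t14.22 p [0.5761 0.0186 0.0034] yaw87.3 R100.0mm blockang49.4 F [ 0.27  1.04 -0.74] op 0.0 q [-0.04  0.47  1.86  0.    0.81 -1.57]
t14.22 p [0.5761 0.0186 0.0034] yaw87.3 R100.0mm blockang49.4 F [ 0.27  1.04 -0.74] op 0.0 q [-0.04  0.47  1.86  0.    0.81 -1.57]
{"dx":-0.0001,"dy":-0.0052,"dz":-0.0003,"rx":-0.001,"ry":-0.000,"rz":-0.062},
{"dx":-0.0006,"dy":-0.0104,"dz":-0.0003,"rx":-0.001,"ry":-0.000,"rz":-0.114},
{"dx":-0.0013,"dy":-0.0156,"dz":-0.0003,"rx":-0.001,"ry":-0.000,"rz":-0.166},
{"dx":-0.0023,"dy":-0.0208,"dz":-0.0003,"rx":-0.001,"ry":-0.000,"rz":-0.219},
{"dx":-0.0036,"dy":-0.0259,"dz":-0.0003,"rx":-0.001,"ry":-0.000,"rz":-0.271},
```

View pics/fw.png

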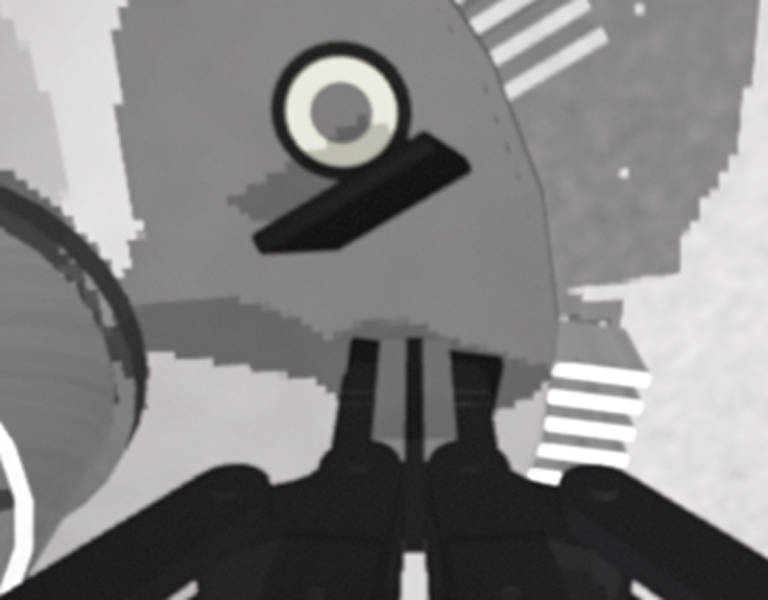

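View pics/fs.png

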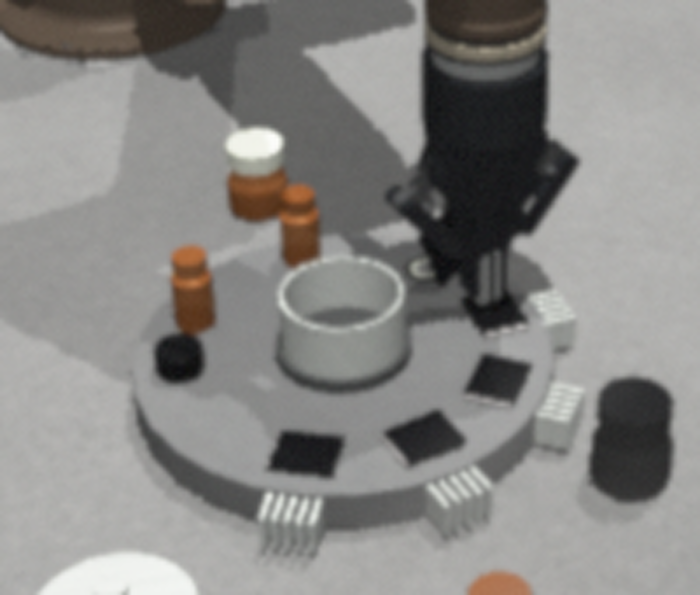

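Covers 1–4 look flat and cover 5 is still up. On to cover 5.

{"name": "arm_command", "arguments": {
  "motion": [
    {"dx": -0.0001, "dy": -0.0052, "dz": -0.0003, "rx": -0.001, "ry": 0.0, "rz": -0.061},
    {"dx": -0.0006, "dy": -0.0104, "dz": -0.0003, "rx": -0.001, "ry": 0.0, "rz": -0.114},
    {"dx": -0.0013, "dy": -0.0156, "dz": -0.0003, "rx": -0.001, "ry": 0.0, "rz": -0.166},
    {"dx": -0.0023, "dy": -0.0208, "dz": -0.0003, "rx": -0.001, "ry": 0.0, "rz": -0.219},
    {"dx": -0.0036, "dy": -0.0259, "dz": -0.0003, "rx": -0.001, "ry": 0.0, "rz": -0.271}
  ]
}}

```text
t: 14.85
tcp_pos: [0.5513, 0.0162, 0.004]
tool_rot: [0.001, 0.624, 0.782, 0.001]
force: [1.0, 0.9, 0.1]
opening: -0.002
```

```bash
python3 -c "
from arc import *
arc(.0037)"
```

```text
t14.85 p [0.5513 0.0162 0.004 ] yaw102.8 R99.8mm blockang63.8 F [0.99 0.92 0.11] op -0.0 q [-0.05  0.43  1.92  0.    0.78 -1.85]
{"dx":0.0001,"dy":-0.0052,"dz":0.0003,"rx":0.003,"ry":0.000,"rz":-0.041},
{"dx":-0.0002,"dy":-0.0105,"dz":0.0003,"rx":0.003,"ry":0.000,"rz":-0.094},
{"dx":-0.0008,"dy":-0.0157,"dz":0.0003,"rx":0.003,"ry":0.000,"rz":-0.146},
{"dx":-0.0017,"dy":-0.0208,"dz":0.0002,"rx":0.003,"ry":0.000,"rz":-0.198},
{"dx":-0.0029,"dy":-0.0259,"dz":0.0002,"rx":0.003,"ry":0.000,"rz":-0.251},
```

{"name": "arm_command", "arguments": {
  "motion": [
    {"dx": 0.0, "dy": -0.0052, "dz": 0.0003, "rx": 0.002, "ry": 0.0, "rz": -0.042},
    {"dx": -0.0003, "dy": -0.0105, "dz": 0.0003, "rx": 0.002, "ry": 0.0, "rz": -0.094},
    {"dx": -0.0009, "dy": -0.0157, "dz": 0.0003, "rx": 0.002, "ry": 0.0, "rz": -0.146},
    {"dx": -0.0018, "dy": -0.0208, "dz": 0.0003, "rx": 0.002, "ry": 0.0, "rz": -0.198},
    {"dx": -0.003, "dy": -0.0259, "dz": 0.0003, "rx": 0.002, "ry": 0.0, "rz": -0.251}
  ]
}}

```text
t: 15.48
tcp_pos: [0.5273, 0.0075, 0.0038]
tool_rot: [0.001, 0.521, 0.854, 0.0]
force: [1.1, -0.4, 0.1]
opening: 0.001
```

```bash
python3 -c "
from arc import *
arc(.0037)"
```

```text
t15.47 p [0.5273 0.0075 0.0038] yaw117.2 R99.6mm blockang78.5 F [ 1.12 -0.35  0.06] op 0.0 q [-0.07  0.4   1.98  0.    0.77 -2.11]
{"dx":0.0003,"dy":-0.0052,"dz":0.0001,"rx":0.002,"ry":0.001,"rz":-0.048},
{"dx":-0.0001,"dy":-0.0105,"dz":0.0001,"rx":0.002,"ry":0.001,"rz":-0.100},
{"dx":-0.0007,"dy":-0.0156,"dz":0.0001,"rx":0.002,"ry":0.001,"rz":-0.152},
{"dx":-0.0017,"dy":-0.0208,"dz":0.0001,"rx":0.002,"ry":0.001,"rz":-0.205},
{"dx":-0.0029,"dy":-0.0259,"dz":0.0001,"rx":0.002,"ry":0.001,"rz":-0.257},
```

{"name": "arm_command", "arguments": {
  "motion": [
    {"dx": 0.0002, "dy": -0.0052, "dz": 0.0001, "rx": 0.001, "ry": 0.0, "rz": -0.048},
    {"dx": -0.0001, "dy": -0.0105, "dz": 0.0003, "rx": 0.001, "ry": 0.0, "rz": -0.1},
    {"dx": -0.0007, "dy": -0.0156, "dz": 0.0003, "rx": 0.001, "ry": 0.0, "rz": -0.152}
  ]
}}

```text
t: 15.85
tcp_pos: [0.514, -0.0004, 0.0036]
tool_rot: [0.001, 0.455, 0.891, 0.0]
force: [0.5, -0.2, 0.3]
opening: 0.002
```

```bash
python3 -c "
from tip import *
tip('g')"
```

```text
222 ['505,-13,30', '502,-10,30', '500,-6,30']
225 ['506,-12,30', '503,-9,30', '501,-5,30']
228 ['507,-11,31', '505,-8,30', '502,-5,30']
231 ['508,-10,31', '506,-7,29', '504,-3,30']
234 ['510,-9,30', '507,-6,30', '505,-2,30']
237 ['511,-8,30', '509,-5,30', '506,-2,30']
240 ['510,-8,35', '510,-4,31', '508,-0,30']
243 ['507,-10,45', '506,-7,44', '504,-4,43']
246 ['508,-10,47', '505,-7,47', '503,-4,47']
249 ['508,-10,49', '506,-7,50', '504,-4,49']
252 ['508,-10,51', '506,-7,51', '504,-4,52']
255 ['508,-10,54', '506,-7,54', '503,-4,55']
t15.95 p [ 5.135e-01 -5.000e-04  3.500e-03] yaw125.8 R100.0mm blockang87.7 F [-0.16 -0.78 -0.17] op -0.0 q [-0.09  0.38  2.01 -0.    0.75 -2.28]
```

View pics/gs.png

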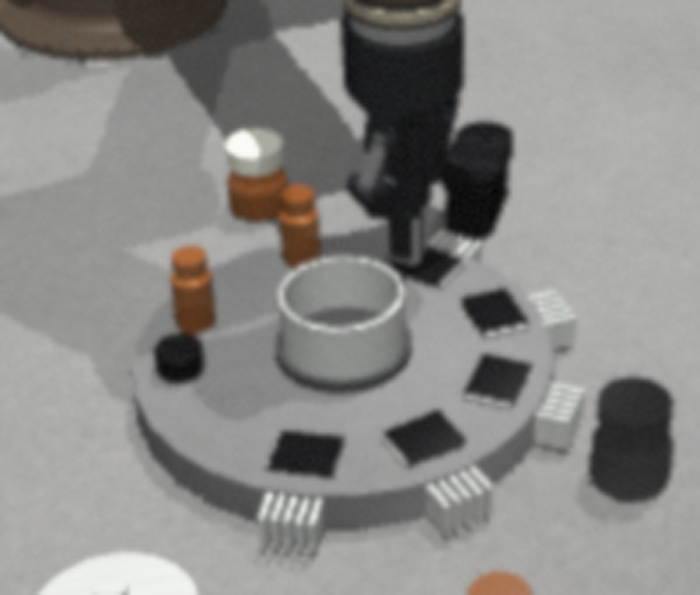

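View pics/gw.png

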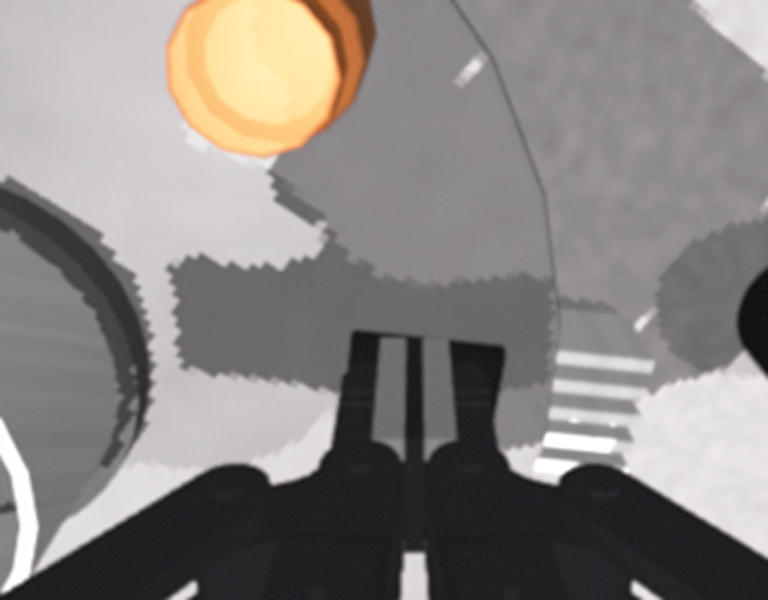

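All five covers look folded. I'll lift straight up and then check.

{"name": "arm_command", "arguments": {
  "motion": [
    {"dx": 0.0, "dy": 0.0, "dz": -0.005, "rx": 0.0, "ry": 0.0, "rz": 0.0},
    {"dx": 0.0, "dy": 0.0, "dz": -0.025, "rx": 0.0, "ry": 0.0, "rz": 0.0},
    {"dx": 0.0, "dy": 0.0, "dz": -0.06, "rx": 0.0, "ry": 0.0, "rz": 0.0},
    {"dx": 0.0, "dy": 0.0, "dz": -0.1, "rx": 0.0, "ry": 0.0, "rz": 0.0},
    {"dx": 0.0, "dy": 0.0, "dz": -0.14, "rx": 0.0, "ry": 0.0, "rz": 0.0}
  ]
}}

```text
t: 16.58
tcp_pos: [0.5136, -0.0003, 0.145]
tool_rot: [0.0, 0.456, 0.89, 0.0]
force: [-0.3, -0.4, -0.8]
opening: 0.003
```

{"name": "arm_command", "arguments": {
  "motion": [
    {"dx": 0.0, "dy": 0.04, "dz": -0.05, "rx": 0.0, "ry": 0.0, "rz": 0.0},
    {"dx": 0.0, "dy": 0.04, "dz": -0.06, "rx": 0.0, "ry": 0.0, "rz": 0.0},
    {"dx": 0.0, "dy": 0.04, "dz": -0.06, "rx": 0.0, "ry": 0.0, "rz": 0.0},
    {"dx": 0.0, "dy": 0.04, "dz": -0.06, "rx": 0.0, "ry": 0.0, "rz": 0.0}
  ]
}}

```text
t: 17.08
tcp_pos: [0.5438, 0.0228, 0.2029]
tool_rot: [-0.001, 0.456, 0.89, -0.001]
force: [-0.0, 0.2, 0.0]
opening: -0.003
```

```bash
python3 - <<'E'
from h import *
from station import read_camera
import cv2
state()
for n in ("scene","wrist"):
    c=read_camera(n);K=c['camera_matrix'];d=c['range_z'];Rm=rot(c['orientation'])
    uu,vv=np.meshgrid(np.arange(512),np.arange(384))
    P=Rm.apply(np.stack([(uu-K[0,2])/K[0,0]*d,(vv-K[1,2])/K[1,1]*d,d],-1).reshape(-1,3))+c['xyz']
    ok=d.ravel()>0
    for i,b in enumerate((-80,-40,0,40,80)):
        a=np.radians(b+Y0);q=P[:,:2]-C
        r=q@[np.cos(a),np.sin(a)];t=q@[-np.sin(a),np.cos(a)]
        m=ok&(abs(r-.1)<.012)&(P[:,2]<.09)
        out=[]
        for lo,hi in((-.017,-.009),(-.005,.005),(.009,.017)):
            k=m&(t>lo)&(t<hi);out.append((k.sum(),round(float(np.median(P[k,2])*1000),1) if k.any() else None))
        print(n,i+1,out)
    cv2.imwrite(f"pics/end_{n}.png",cv2.resize(c["image"][:,:,::-1],None,fx=1.5,fy=1.5))
E
```

```text
t17.07 p [0.5438 0.0228 0.2029] yaw125.7 R108.0mm blockang66.9 F [-0.01  0.16  0.03] op -0.0 q [-0.04  0.15  1.82 -0.    1.18 -2.23]
scene 1 [(np.int64(31), 34.3), (np.int64(40), 34.2), (np.int64(31), 34.3)]
scene 2 [(np.int64(37), 34.4), (np.int64(38), 34.6), (np.int64(35), 35.2)]
scene 3 [(np.int64(38), 34.3), (np.int64(35), 35.1), (np.int64(24), 34.5)]
scene 4 [(np.int64(28), 33.7), (np.int64(32), 34.7), (np.int64(21), 35.2)]
scene 5 [(np.int64(21), 34.7), (np.int64(24), 34.9), (np.int64(24), 35.0)]
wrist 1 [(np.int64(178), 35.6), (np.int64(211), 35.7), (np.int64(165), 35.7)]
wrist 2 [(np.int64(145), 35.7), (np.int64(187), 36.3), (np.int64(144), 36.8)]
wrist 3 [(np.int64(131), 35.8), (np.int64(169), 36.2), (np.int64(141), 36.6)]
wrist 4 [(np.int64(145), 35.9), (np.int64(184), 36.2), (np.int64(154), 36.5)]
wrist 5 [(np.int64(165), 35.9), (np.int64(223), 36.2), (np.int64(185), 36.5)]
```

View pics/end_scene.png

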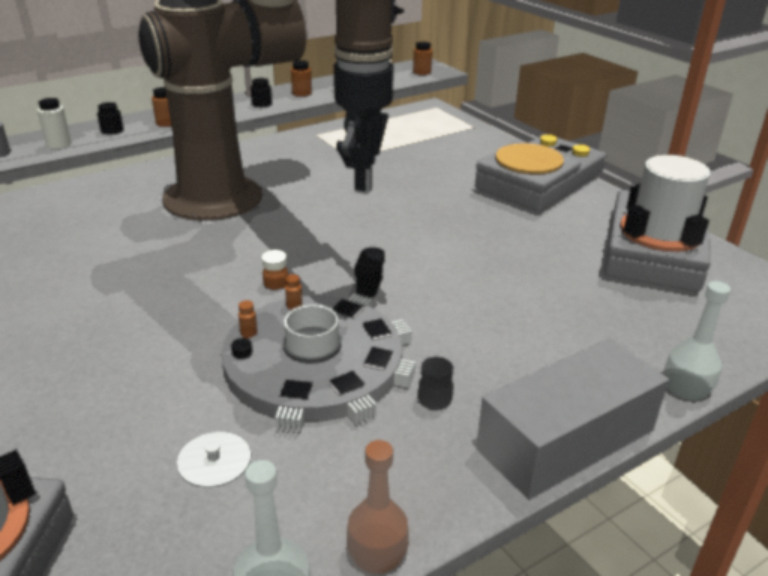

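View pics/end_wrist.png

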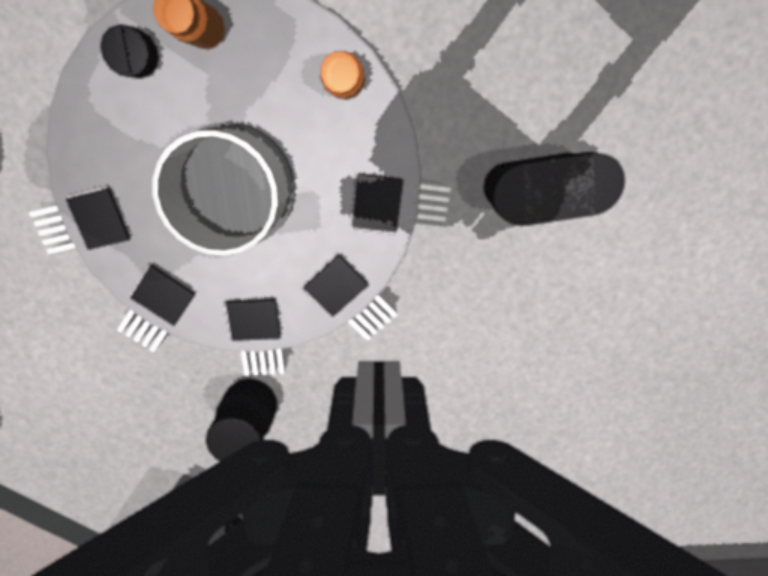

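All five covers measure flat to within about 2–3°. The block and the things around it are at the same pixels as in the first scene picture, and the gripper is clear. Handing in.

```bash
python3 -c "
from station import close_job
print(close_job())"
```

```text
the job is handed in; nothing more can be done
None
```

I closed all five covers in order from the dial in one light sweep with the shut fingertips, then lifted clear and handed the job in at about 17 s. No verdict is given on hand-in.

**Last checks:**
- **Covers:** wrist-camera depth puts every cover top at 35.6–36.8 mm, with about 1 mm of slope over 26 mm. That is within roughly 3° of flat (limit 12°). The scene camera reads about 1–2 mm lower, which is within calibration.
- **Block and bystanders:** by eye, they are at the same pixel positions in the scene picture as at the start, and all are upright.
- **Forces:** the readings at the end of each move and in between stayed below about 7 N. The largest was a brief press on cover 1 (limit 30 N).
- **Clearance:** the gripper was well clear of everything, with no contact force.

**One disagreement:** the reported TCP height did not match the fingertips. Both cameras showed the tip about 35 mm higher than reported, and lowering to a reported 26 mm (below the 30 mm drum top) met no contact. I therefore set the sweep height from the camera depth and the light touch on cover 1.

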